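Fit the filling nozzles and set the portion

TASK

Make the filling head ready for the next batch of moulds: screw every nozzle that stands on the counter into a port of its own on the nozzle header (any port), turning it backward until you feel it drop into the thread start, then forward until its flange lies flat on the port. Only when all the nozzles are fully home, turn the portion sleeve to 6 and leave it clicked in there. Leave the bowl, the jar and the cup where they are.

Things in the scene. Friction and masses are not known exactly. Their poses are not given: they have to be found in the camera images.
- nozzle_a: steel filling nozzle, 91 mm tall, 0.3 kg, standing upright on the counter; None if absent. Origin: centre of its foot's underside, z up its axis. From below: round foot (41 mm across the bottom, 45 mm higher up) to 43 mm; round flange 78 mm across, 43 to 49 mm up; square body 36 x 36 mm, sides along its x and y, 49 to 81 mm up, to hold and turn it by; spout tip to 91 mm
- nozzle_b: the same kind of nozzle (see nozzle_a); may be absent. On the foot of every nozzle are two thread lugs, on its +x and -x sides, 20 to 26 mm above the bottom, reaching 30 mm from the axis, 7 mm wide. Square and lugs look the same after half a turn. Tipped over, it lies on foot and flange, its axis about 67 degrees from upright; it stands stably again if set down leaning less than 30 degrees
- nozzle_c: the same kind of nozzle (see nozzle_a); may be absent. A nozzle turns easily in a port (under 0.2 N m); fingers closed to a loose cage 2 to 4 mm wider than the square turn it and leave it free to sink by its weight. Held fast, it cannot drop. Put in with its lugs by chance over the starts, it drops at once
- mouth_a (a point): right-hand (-y) port: centre of the mouth at the top of a round steel boss (80 mm across, top 62 mm above the counter), z up, other axes those of the header. Bore has 1.5 mm play round a nozzle's foot. Inside: right-hand thread with two starts opposite each other, at a hidden angle that differs from port to port and run to run. Home: flange on the mouth, nozzle origin 43 mm below the mouth
- mouth_b (a point): middle port, like mouth_a, 115 mm from it. A nozzle put in a port stands with its lugs on the thread, flange 11 to 20 mm above the mouth. Turned forward (clockwise from above) there, it jams on a wall. Turned backward, up to 180 degrees, the lugs climb until they pass the starts: the nozzle then drops about 11 mm to a flange height of 6 to 9 mm and a wall stops further backward turning
- mouth_c (a point): left-hand (+y) port, like mouth_a, 115 mm from mouth_b. A fall that leaves the flange 11 mm or more above the mouth is not yet the drop (the lugs only slid off the wall): go on turning backward. After the drop, 110 to 150 degrees forward (clockwise from above) screw the nozzle down, about 6 mm per 105 degrees, until the flange lies on the mouth and a wall stops it
- header: the nozzle header: aluminium plate 110 x 370 x 12 mm fixed to the counter, with three steel bosses in a row along its y; origin at the centre of its underside. A nozzle that stands askew (5 degrees or more) in a port, high up, has a lug caught on a wall: lift it and set it in again turned by some 35 degrees
- sleeve (a joint): scale sleeve of the portion unit (white box 150 x 150 x 70 mm, fixed, with numbers 1 to 8 on its top). 0 at number 1, growing clockwise seen from above, 0.524 rad (30 degrees) per number, up to 3.67 at 8 (number 6 is 2.618); it clicks into a detent at every number and springs to the nearest one when released (a peak torque of about 0.2 N m between them)
- sleeve_grip (a point): point on the sleeve's vertical axis, 103 mm above the counter, in the middle of its black grip bar (62 mm long, 22 mm wide, 30 mm tall, from 88 to 118 mm above the counter, on a steel drum 66 mm across). It turns with the sleeve: its x axis is horizontal, along the bar, towards the small pointer on the drum's edge that points at the set number; z up
- bowl: steel bowl, 120 mm across, 60 mm high; a bystander, not part of the job; origin at the centre of its underside
- jar: amber glass jar with steel cap, 66 mm across, 100 mm high; a bystander, not part of the job; origin at the centre of its underside
- cup: white plastic cup, 64 mm across, 70 mm high; a bystander, not part of the job; origin at the centre of its underside
Things that resemble listed ones, but are neither listed nor needed, are in the scene too. What is shaped like the nozzle_a but turquoise is not meant.

How it is judged:
By the outcome, as a careful person would: the job done as asked, in the order asked, and still so for the second after the job is handed in, with the robot touching nothing.
Of nozzle_a, nozzle_b, nozzle_c only 2 to 3 are there at a start; the rules pass over those that are not, and their reading is None.
At some moment in a run one of nozzle_a, nozzle_b, nozzle_c may be knocked a few centimetres aside while the robot is not near it.
Once in a run the grip may slacken for a moment while it holds something.
It also fails if it takes over 210 s, if anything falls off the work surface, if the arm or the gripper's body presses on something with over 40 N, if the wrist force passes 120 N, or if a joint passes its speed limit or range.

ROBOT

A 7-joint arm with a two-finger parallel gripper is mounted at the origin on the work surface. World frame = base frame: x ahead of the robot, y to its left, z up, the work surface at z = 0. Lengths are in m, angles in rad, forces in N, time in s.
With the tool pointing down it reaches from about 0.4 to 0.875 m from the base axis. Payload 19.3 kg.
Tool frame: the origin (TCP) lies midway between the tips of the shut fingers; the grasp point (between the pads) lies bot.grip_point_offset behind it (bot.grip_point_offset is the distance from the TCP to the grasp point, in m); z points along the fingers, y is the direction in which the jaws open and shut (so a half turn about z gives the same grasp; the last joint's range is limited). The gripper opens to 85 mm and grips with 20 to 120 N. Pads are 22 mm wide; open, the fingers measure 114 mm over their backs; the gripper's body (76 mm by 85 mm) begins 54 mm behind the grasp point. The pads swing forward as they close: fully open they stand 13 mm farther back than shut.
Start: joints at [1.132, 0.521, -0.036, 1.599, 0.021, 1.021, -0.113], TCP at [0.225, -0.583, 0.231] pointing down, gripper open.
Joint ranges: [-2.91, 2.91], [-0.3, 2.13], [-1.5, 1.42], [0.17, 2.43], [-1.26, 4.41], [0.16, 1.93], [-2.52, 2.52]. Speed limits (rad/s): [1.89, 1.89, 2.39, 2.39, 3.01, 3.01, 3.01].

INTERFACE

Orientations are given as [roll, pitch, yaw] about the fixed x, y, z axes, in that order (R = Rz(yaw) Ry(pitch) Rx(roll)).
In Python, from workcell import bot gives the robot as it stands.
- The arm moves only by the tool servo_tool, never from a script. Its argument "rows" is a list that holds one entry, the list of rows, each a list of 6 numbers: the shift along the tool's x, y, z in cm, then the turn, a rotation vector about the tool's x, y, z in degrees. A call has 1 to 5 rows; each row shifts and turns the commanded pose from where the row before left it, along the tool's axes as they then stand; what a row does not reach is not made up. A row lasts 1/8 s, in which the tool goes at most 62.5 mm and 10.7 degrees, less where a joint would pass 70% of its speed; a pose out of reach is approached as far as the arm can. A call is refused whole if a number of a shift passes 6.25 or a number of a turn 10.7, either way. A call with a gripper value outside its range is refused whole. "grip" is the opening, from -1 (shut) to 1 (fully open), so that 0 is half open, set as the call begins (left out, the last holds). The fingers move at their own pace and stop on an object; "squeeze" is the grip in N (left out, the last holds). Time passes only in rows, so rows that do not move let the fingers close. It gives the time, the measured TCP pose, the force and the opening at its end, in the units of the state.
- bot.observe(): the state, without advancing time (a new reading comes with each control period).
- bot.grab_frame(name): name is "side" or "top" or "wrist"; returns a dict with "image" (420x560x3 uint8, red, green, blue), "K" (3x3 intrinsics, pixels), "R" (3x3) and "t" (3): a world point X has camera coordinates R X + t; the wrist camera has in their place "mount" (4x4, takes a point from camera to tool coordinates, whose origin is the TCP and whose axes are the flange's). Camera axes: x right, y down, z forward; pixel columns grow to the right and rows downward; lengths in m; the calibration is good to about 2 mm. The wrist camera is an equidistant fisheye: a pixel r from the principal point sees the ray r / f radians off the axis. A picture is of the moment at which its call begins: read the wrist's pose just before it. There is no depth.
- bot.job_done(): hands the job in, once; it reports no verdict.
The state is a dict: "clock": time; "qpos": joint angles; "qd": joint speeds; "joint_efforts": joint torques, N m; "position": TCP position; "tool_rot": TCP orientation; "force": force on the tool from outside, world axes, zero at the start; "moment": the same for the moment, N m; "grip_width": finger opening in m.
Only numpy, scipy, OpenCV 4.12 (cv2) and the standard library are available. Lean on these libraries where they do the work, as an engineer would, in place of code of your own. Each camera call takes 0.05 s, during which the arm holds its last target.

## Working session

There is one attempt and no reset: what is moved stays moved. The work goes in short steps, Python scripts to look and compute and a tool call to move; the robot and the scene stay as the last step left them, time stands still between calls to the robot, and variables do not carry over. Pictures are saved under pics/ and viewed, and the job is handed in when it is done.

Besides the shell and the picture viewer there is one more tool, called after "Call:" in YAML: its name, and indented under it one key for each argument. servo_tool: Moves the arm, as the interface text tells. Its arguments: {"type":"object","properties":{"rows":{"type":"array"},"grip":{"type":"number"},"squeeze":{"type":"number"}},"required":["rows"]}

```bash
ls; mkdir -p pics; cat > h.py <<'E'
import numpy as np, cv2
from workcell import bot
from scipy.spatial.transform import Rotation as Ro
def st():
    s=bot.observe(); print({k:np.round(s[k],3).tolist() for k in ['clock','qpos','position','tool_rot','force','moment','grip_width']}); return s
def save(f,name,crop=None,scale=1):
    im=f['image'][:,:,::-1]
    if crop: x0,y0,x1,y1=crop; im=im[y0:y1,x0:x1]
    im=cv2.resize(im,None,fx=scale,fy=scale,interpolation=cv2.INTER_CUBIC); cv2.imwrite('pics/'+name+'.png',im)
def ray(f,u,v):
    K=f['K'];R=np.array(f['R']);t=np.array(f['t'])
    d=R.T@np.linalg.inv(K)@np.array([u,v,1.]); c=-R.T@t
    return c,d
def onz(f,u,v,z):
    c,d=ray(f,u,v); return c+d*(z-c[2])/d[2]
def proj(f,X):
    p=np.array(f['K'])@(np.array(f['R'])@np.array(X)+np.array(f['t'])); return p[:2]/p[2]
E
python3 - <<'E'
from h import *
import pickle
st(); print(bot.grip_point_offset)
for n in ['top','side','wrist']:
    f=bot.grab_frame(n); save(f,n+'0'); pickle.dump(f,open(n+'0.pkl','wb'))
    print(n,{k:np.round(v,3).tolist() for k,v in f.items() if k!='image'})
E
```

```text
pics
{'clock': 0.0, 'qpos': [1.132, 0.522, -0.036, 1.6, 0.021, 1.021, -0.113], 'position': [0.225, -0.583, 0.231], 'tool_rot': [-3.14, 0.0, 0.369], 'force': [-0.149, -1.038, -0.416], 'moment': [-0.009, 0.031, 0.03], 'grip_width': 0.086}
0.0187
top {'K': [[529.203, 0.0, 288.42], [0.0, 529.203, 215.424], [0.0, 0.0, 1.0]], 'R': [[-0.006, -1.0, 0.01], [-0.986, 0.004, -0.165], [0.165, -0.01, -0.986]], 't': [0.037, 0.549, 1.309]}
side {'K': [[391.764, 0.0, 278.274], [0.0, 391.764, 207.99], [0.0, 0.0, 1.0]], 'R': [[-0.934, -0.357, 0.012], [-0.218, 0.543, -0.811], [0.283, -0.76, -0.585]], 't': [0.498, 0.169, 0.946]}
wrist {'K': [[325.192, 0.0, 280.509], [0.0, 325.192, 212.5], [0.0, 0.0, 1.0]], 'mount': [[0.001, -0.954, -0.301, 0.077], [1.0, 0.001, 0.0, -0.001], [0.0, -0.301, 0.954, -0.141], [0.0, 0.0, 0.0, 1.0]]}
```

View pics/top0.png

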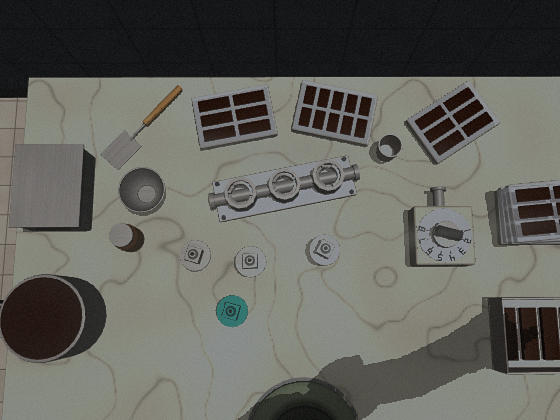

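View pics/side0.png

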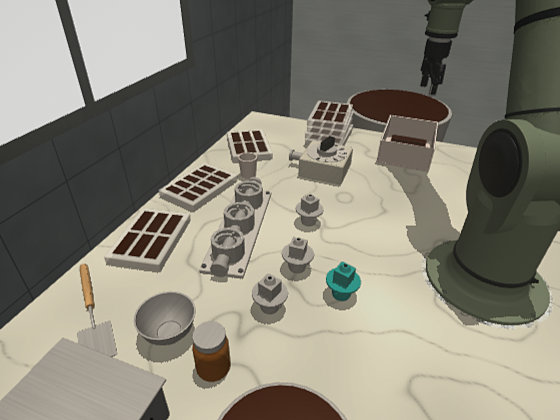

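View pics/wrist0.png

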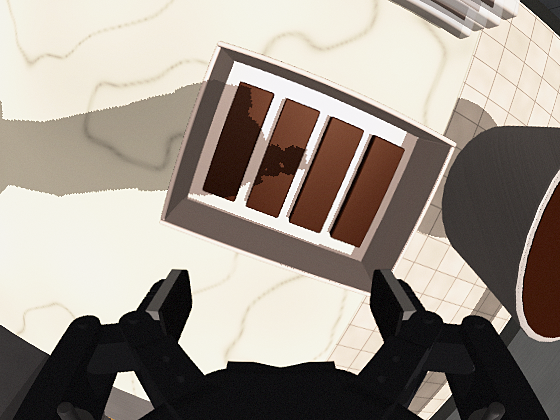

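The top view shows three steel nozzles at (196,255), (250,262) and (323,250). There is a turquoise decoy at (231,311). The ports are at (239,194), (284,183) and (328,176), and the portion unit is at (443,235). I'll enlarge the crops.

```bash
python3 - <<'E'
from h import *
import pickle
f=pickle.load(open('top0.pkl','rb'))
save(f,'t0a',(170,140,370,290),4); save(f,'t0b',(395,180,495,280),6)
for n,p in dict(a=(323,250),b=(250,262),c=(196,255)).items(): print(n,onz(f,*p,.07))
for p in [(239,194),(284,183),(328,176)]: print(onz(f,*p,.062))
print(onz(f,443,235,.118))
E
```

```text
a [ 0.4577489  -0.05087036  0.07      ]
b [0.42881635 0.13037115 0.07      ]
c [0.4467987  0.26416878 0.07      ]
[0.60235382 0.15991318 0.062     ]
[0.6306146  0.04537021 0.062     ]
[ 0.64859785 -0.06741765  0.062     ]
[ 0.48786797 -0.33753196  0.118     ]
```

View pics/t0a.png

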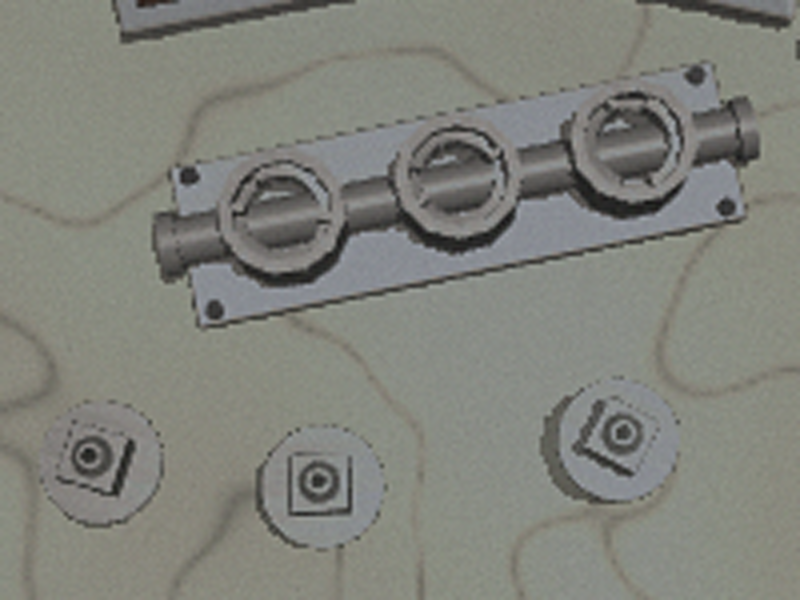

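View pics/t0b.png

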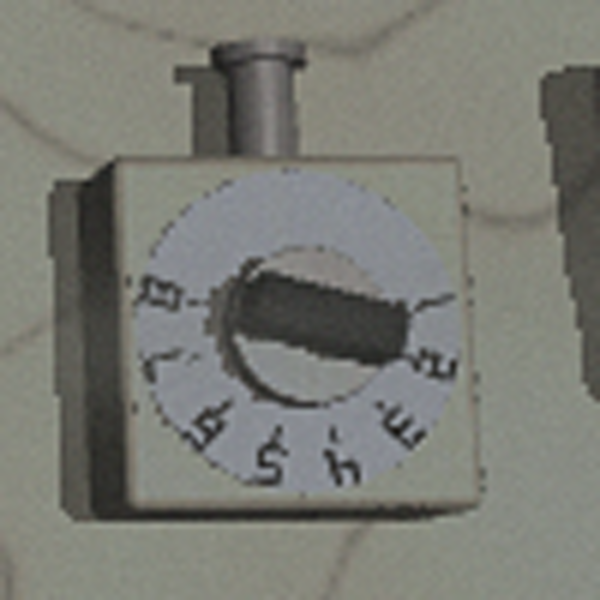

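Call:
servo_tool:
  rows:
    - [[3.5,-3.6,-1.0,0,0,0],[3.5,-3.6,-1.0,0,0,0],[3.5,-3.6,-1.0,0,0,0],[3.5,-3.6,-1.0,0,0,0],[3.5,-3.6,-1.0,0,0,0]]

```text
clock: 0.78
position: [0.324, -0.3504, 0.2816]
tool_rot: [3.142, 0.0, 0.369]
force: [0.4, 0.1, 0.0]
grip_width: 0.0856
```

Call:
servo_tool:
  rows:
    - [[3.5,-3.6,0,0,0,0],[3.5,-3.6,0,0,0,0],[3.5,-3.6,0,0,0,0],[3.5,-3.6,0,0,0,0],[3.5,-3.6,0,0,0,0]]

```text
clock: 1.4
position: [0.4223, -0.1195, 0.2814]
tool_rot: [3.141, -0.0, 0.369]
force: [-0.2, -0.3, 0.7]
grip_width: 0.0857
```

```bash
cat >> h.py <<'E'
import pickle
def wsnap(name):
    s=bot.observe(); f=bot.grab_frame('wrist'); f['p']=np.array(s['position']); f['r']=np.array(s['tool_rot']); pickle.dump(f,open(name+'.pkl','wb')); save(f,name); return f
def wT(f):
    T=np.eye(4); T[:3,:3]=Ro.from_euler('xyz',f['r']).as_matrix(); T[:3,3]=f['p']; return T@np.array(f['mount'])
def wray(f,u,v):
    K=np.array(f['K']); d=np.array([(u-K[0,2])/K[0,0],(v-K[1,2])/K[1,1]]); th=np.hypot(*d)
    c=np.array([*(d/max(th,1e-9)*np.sin(th)),np.cos(th)]); T=wT(f); return T[:3,3],T[:3,:3]@c
def wonz(f,u,v,z):
    c,d=wray(f,u,v); return c+d*(z-c[2])/d[2]
def wproj(f,X):
    T=np.linalg.inv(wT(f)); c=T[:3,:3]@np.array(X)+T[:3,3]; th=np.arctan2(np.hypot(c[0],c[1]),c[2]); n=c[:2]/max(np.hypot(c[0],c[1]),1e-9)
    K=np.array(f['K']); return np.array([K[0,2]+K[0,0]*th*n[0],K[1,2]+K[1,1]*th*n[1]])
def rectify(f,cx,cy,z,half=0.08,n=480):
    """orthographic-ish map of the horizontal plane z: x up, y left"""
    g=np.linspace(half,-half,n); T=np.linalg.inv(wT(f)); K=np.array(f['K'])
    Y,X=np.meshgrid(cy+g,cx+g); P=np.stack([X,Y,0*X+z],-1)@T[:3,:3].T+T[:3,3]
    rr=np.hypot(P[...,0],P[...,1]); th=np.arctan2(rr,P[...,2]); k=K[0,0]*th/np.maximum(rr,1e-9)
    return cv2.remap(f['image'],(K[0,2]+k*P[...,0]).astype(np.float32),(K[1,2]+k*P[...,1]).astype(np.float32),cv2.INTER_LINEAR)[:,:,::-1]
def plan(x,y,z,yawdeg=None):
    s=bot.observe(); p=np.array(s['position']); R=Ro.from_euler('xyz',s['tool_rot']).as_matrix()
    d=R.T@(np.array([x,y,z])-p)*100; yaw=np.degrees(s['tool_rot'][2])
    print('tool shift cm',np.round(d,2),'yaw',round(yaw,2), '' if yawdeg is None else 'tool z turn %.1f'%(yaw-yawdeg))
    if yawdeg is not None:
        # direct: shift in axes after turn
        R2=Ro.from_euler('xyz',[np.pi,0,np.radians(yawdeg)]).as_matrix(); print(' shift after turn',np.round(R2.T@(np.array([x,y,z])-p)*100,2))
E
python3 - <<'E'
from h import *
st(); f=wsnap('w1')
E
```

```text
{'clock': 1.4, 'qpos': [0.416, 0.174, -0.313, 1.986, 0.064, 0.99, -1.13], 'position': [0.422, -0.119, 0.281], 'tool_rot': [3.141, -0.0, 0.369], 'force': [-0.16, -0.275, 0.714], 'moment': [-0.034, -0.05, -0.037], 'grip_width': 0.086}
```

View pics/w1.png

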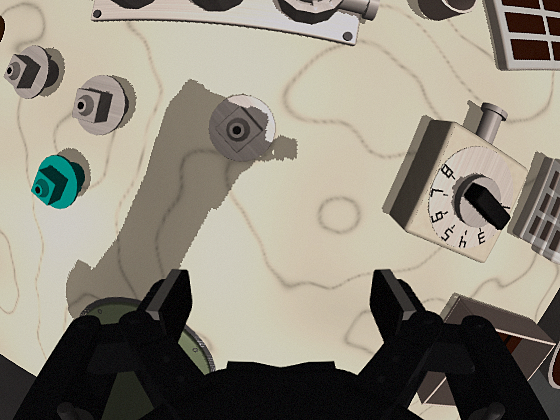

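The wrist view shows steel nozzle A at (240,128), the other two steel nozzles at (100,105) and (35,72), and the turquoise decoy at (57,182). I'll move on to view nozzle A from closer.

```bash
python3 - <<'E'
from h import *
f=pickle.load(open('w1.pkl','rb')); t=pickle.load(open('top0.pkl','rb'))
print(wonz(f,237,130,.091), onz(t,325.75,248.25,.091))
print(wonz(f,84,104,.091), onz(t,249.5,260.25,.091))
print(wonz(f,13,71,.091), onz(t,192.75,254,.091))
plan(.452,-.056,.20)
E
```

```text
[ 0.46226937 -0.05569708  0.091     ] [ 0.45990659 -0.05608714  0.091     ]
[0.43625813 0.12599175 0.091     ] [0.43143727 0.13030506 0.091     ]
[0.45012496 0.26115109 0.091     ] [0.44734552 0.26868379 0.091     ]
tool shift cm [ 4.65 -4.36  8.17] yaw 21.44
```

Call:
servo_tool:
  rows:
    - [[2.5,-2.2,4.0,0,0,0],[2.5,-2.2,4.0,0,0,0],[0,0,0,0,0,0]]

```text
clock: 1.82
position: [0.4521, -0.0599, 0.199]
tool_rot: [-3.139, 0.003, 0.372]
force: [-0.6, -1.2, -0.4]
grip_width: 0.0852
```

```bash
python3 - <<'E'
from h import *
s=st(); f=wsnap('w2'); im=rectify(f,.462,-.056,.081,.06,600); cv2.imwrite('pics/w2r.png',im)
E
```

```text
{'clock': 1.825, 'qpos': [0.284, 0.318, -0.343, 2.046, 0.144, 0.805, -1.343], 'position': [0.452, -0.06, 0.199], 'tool_rot': [-3.139, 0.003, 0.372], 'force': [-0.558, -1.2, -0.405], 'moment': [0.017, 0.025, 0.069], 'grip_width': 0.085}
```

View pics/w2r.png

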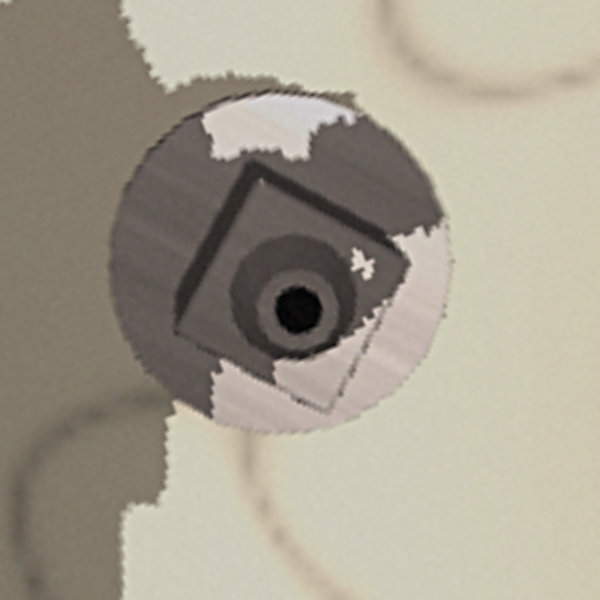

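View pics/w2.png

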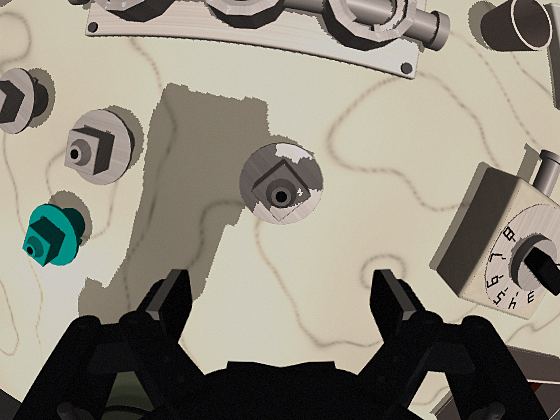

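Call:
servo_tool:
  rows:
    - [[0,0,0,0,0,9.9],[0,0,0,0,0,9.9],[0,0,0,0,0,9.9],[0,0,0,0,0,9.9],[0,0,0,0,0,9.9]]

```text
clock: 2.5
position: [0.4529, -0.063, 0.2024]
tool_rot: [-3.141, -0.001, -0.502]
force: [0.9, 0.4, -0.2]
grip_width: 0.0849
```

```bash
python3 - <<'E'
from h import *
f=pickle.load(open('w2.pkl','rb'))
print(wonz(f,281,197,.091))
plan(.4627,-.0545,.17,-28)
st()
E
```

```text
[ 0.46199428 -0.05505708  0.091     ]
tool shift cm [ 0.44 -1.22  3.24] yaw -28.78 tool z turn -0.8
 shift after turn [ 0.46 -1.21  3.24]
{'clock': 2.5, 'qpos': [0.139, 0.3, -0.159, 2.051, 0.066, 0.794, -2.132], 'position': [0.453, -0.063, 0.202], 'tool_rot': [-3.141, -0.001, -0.502], 'force': [0.896, 0.394, -0.248], 'moment': [-0.058, 0.036, -0.025], 'grip_width': 0.085}
```

Call:
servo_tool:
  rows:
    - [[0.5,-1.2,3.2,0,0,-0.8],[0,0,0,0,0,0]]

```text
clock: 2.75
position: [0.4624, -0.0541, 0.169]
tool_rot: [3.141, 0.002, -0.481]
force: [-0.8, 0.4, 0.2]
grip_width: 0.0855
```

```bash
python3 - <<'E'
from h import *
s=st(); f=wsnap('w3'); im=rectify(f,.462,-.055,.081,.03,600); cv2.imwrite('pics/w3r.png',im)
E
```

```text
{'clock': 2.75, 'qpos': [0.119, 0.365, -0.162, 2.062, 0.087, 0.722, -2.15], 'position': [0.462, -0.054, 0.169], 'tool_rot': [3.141, 0.002, -0.481], 'force': [-0.829, 0.359, 0.226], 'moment': [-0.016, -0.053, -0.053], 'grip_width': 0.086}
```

View pics/w3r.png

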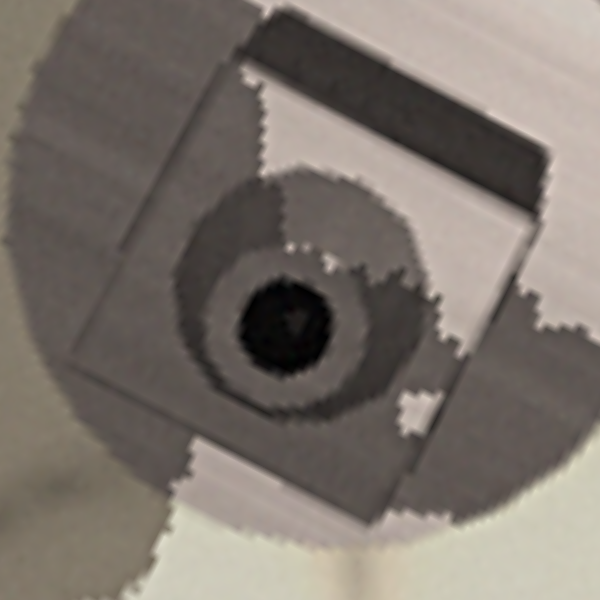

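View pics/w3.png

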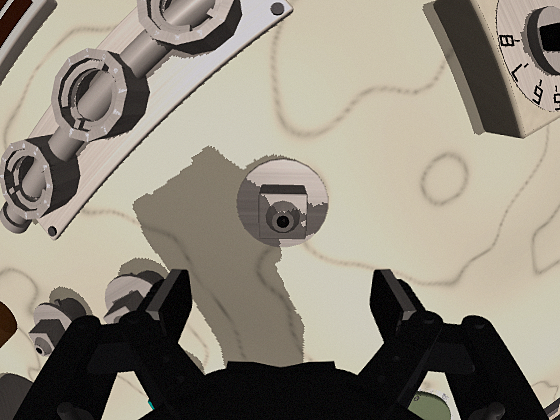

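Call:
servo_tool:
  rows:
    - [[0.0,0.1,4.0,0,0,0],[0,0,4.0,0,0,0],[0,0,4.0,0,0,0],[0,0,0,0,0,0]]

```text
clock: 3.3
position: [0.4614, -0.0553, 0.0488]
tool_rot: [3.14, 0.003, -0.482]
force: [1.1, -0.1, 1.1]
grip_width: 0.0849
```

```bash
python3 - <<'E'
from h import *
s=st(); f=wsnap('w4')
E
```

```text
{'clock': 3.3, 'qpos': [0.082, 0.585, -0.118, 2.138, 0.156, 0.43, -2.212], 'position': [0.461, -0.055, 0.049], 'tool_rot': [3.14, 0.003, -0.482], 'force': [1.06, -0.098, 1.147], 'moment': [-0.025, 0.004, 0.018], 'grip_width': 0.085}
```

View pics/w4.png

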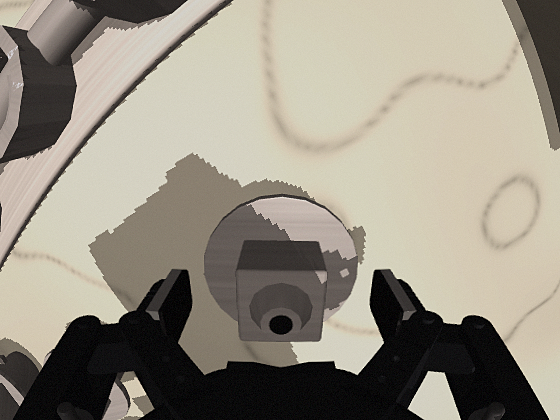

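Call:
servo_tool:
  rows:
    - [[0,0,0,0,0,0],[0,0,0,0,0,0],[0,0,0,0,0,0],[0,0,0,0,0,0],[0,0,0,0,0,0]]
  grip: -0.4
  squeeze: 60

```text
clock: 3.98
position: [0.463, -0.0549, 0.0503]
tool_rot: [-3.141, -0.002, -0.482]
force: [-2.3, -1.4, 17.7]
grip_width: 0.0353
```

```bash
python3 - <<'E'
from h import *
s=st(); f=wsnap('w5')
E
```

```text
{'clock': 3.975, 'qpos': [0.081, 0.582, -0.118, 2.137, 0.157, 0.429, -2.212], 'position': [0.463, -0.055, 0.05], 'tool_rot': [-3.141, -0.002, -0.482], 'force': [-2.332, -1.385, 17.662], 'moment': [-0.123, 0.53, 0.012], 'grip_width': 0.035}
```

View pics/w5.png

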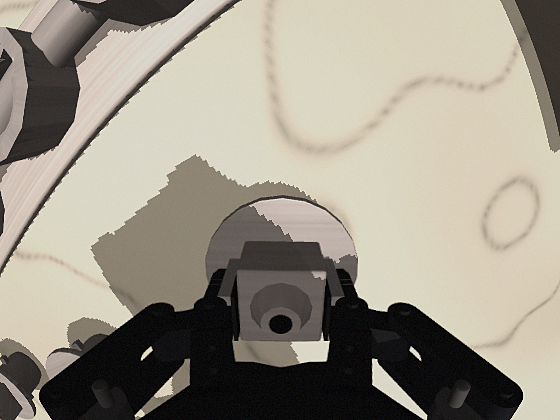

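Call:
servo_tool:
  rows:
    - [[0,0,-3,0,0,0],[0,0,-5,0,0,0],[0,0,-6,0,0,0],[0,0,0,0,0,0]]

```text
clock: 4.53
position: [0.4641, -0.0548, 0.1933]
tool_rot: [-3.139, -0.006, -0.482]
force: [-0.2, -0.4, -4.5]
grip_width: 0.0351
```

```bash
python3 - <<'E'
from h import *
f=pickle.load(open('w5.pkl','rb'))
X=wonz(f,281,324,.091); T=np.eye(4); R=Ro.from_euler('xyz',f['r']).as_matrix(); print(X,R.T@(X-f['p'])*1000, wproj(f,f['p']))
s=st()
# put camera above mouth_a
p=np.array([.648,-.067]); y=-.481
tgt=p-.077*np.array([np.cos(y),np.sin(y)]); print(tgt); plan(*tgt,.2)
E
```

```text
[ 0.4633302  -0.05489304  0.091     ] [  0.34493572  -0.18749126 -40.65947792] [281.38786581 274.46904544]
{'clock': 4.525, 'qpos': [0.133, 0.327, -0.176, 2.04, 0.081, 0.774, -2.144], 'position': [0.464, -0.055, 0.193], 'tool_rot': [-3.139, -0.006, -0.482], 'force': [-0.191, -0.378, -4.513], 'moment': [-0.031, 0.039, 0.054], 'grip_width': 0.035}
[ 0.57973698 -0.03137472]
tool shift cm [ 9.16 -7.44 -0.6 ] yaw -27.59
```

Call:
servo_tool:
  rows:
    - [[3.0,-2.4,-0.2,0,0,0],[3.1,-2.5,-0.2,0,0,0],[3.1,-2.5,-0.2,0,0,0],[0,0,0,0,0,0],[0,0,0,0,0,0]]

```text
clock: 5.15
position: [0.5772, -0.0318, 0.1943]
tool_rot: [3.14, 0.002, -0.481]
force: [-0.7, 0.1, -3.4]
grip_width: 0.0352
```

```bash
python3 - <<'E'
from h import *
st(); f=wsnap('w6'); im=rectify(f,.648,-.067,.062,.06,600); cv2.imwrite('pics/w6r.png',im)
E
```

```text
{'clock': 5.15, 'qpos': [0.071, 0.493, -0.165, 1.757, 0.099, 0.901, -2.188], 'position': [0.577, -0.032, 0.194], 'tool_rot': [3.14, 0.002, -0.481], 'force': [-0.691, 0.064, -3.396], 'moment': [-0.002, 0.062, -0.076], 'grip_width': 0.035}
```

View pics/w6r.png

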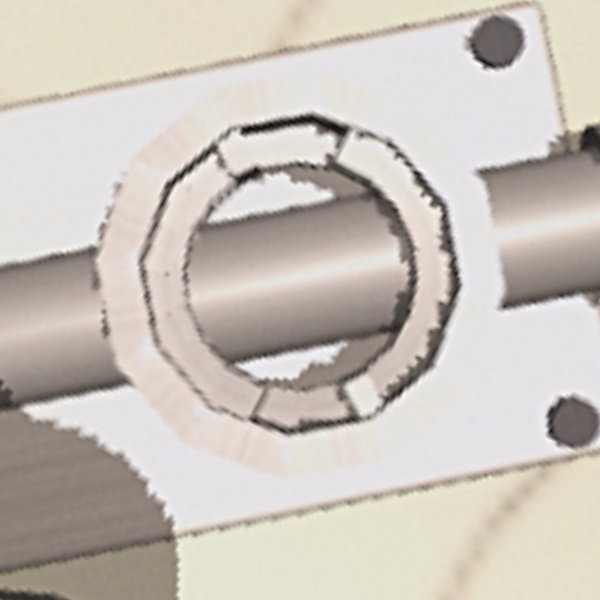

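View pics/w6.png

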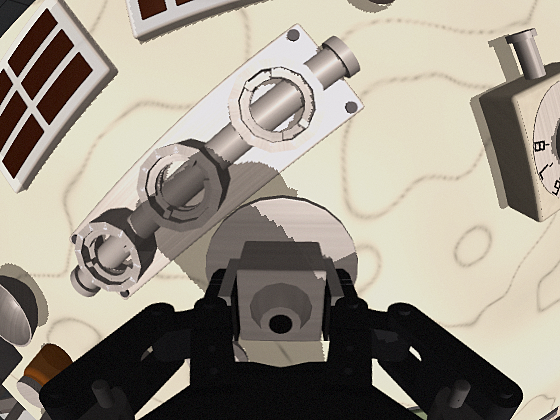

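```bash
python3 - <<'E'
from h import *
plan(.6532,-.0668,.125)
E
```

```text
tool shift cm [ 8.36 -0.44  6.95] yaw -27.58
```

Call:
servo_tool:
  rows:
    - [[4.2,-0.2,0,0,0,0],[4.2,-0.2,2.0,0,0,0],[0,0,5.0,0,0,0],[0,0,0,0,0,0],[0,0,0,0,0,0]]

```text
clock: 5.82
position: [0.6547, -0.0669, 0.127]
tool_rot: [-3.141, -0.001, -0.481]
force: [0.5, -0.0, -1.9]
grip_width: 0.0351
```

```bash
python3 - <<'E'
from h import *
st(); f=wsnap('w7'); plan(.6532,-.0668,.125)
f=bot.grab_frame('side'); save(f,'s7',(180,140,320,280),4)
f=bot.grab_frame('top'); save(f,'t7',(270,110,390,230),5); print(proj(f,(.6532,-.0668,.091+.075)))
E
```

```text
{'clock': 5.825, 'qpos': [0.104, 0.69, -0.144, 1.588, 0.119, 0.871, -2.136], 'position': [0.655, -0.067, 0.127], 'tool_rot': [-3.141, -0.001, -0.481], 'force': [0.507, -0.003, -1.944], 'moment': [0.021, -0.029, -0.001], 'grip_width': 0.035}
tool shift cm [-0.18  0.08  0.26] yaw -27.57 
[331.36666597 163.64596693]
```

View pics/s7.png

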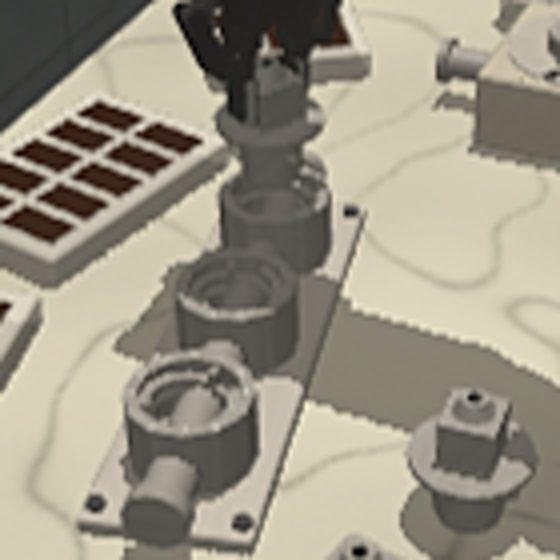

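View pics/w7.png

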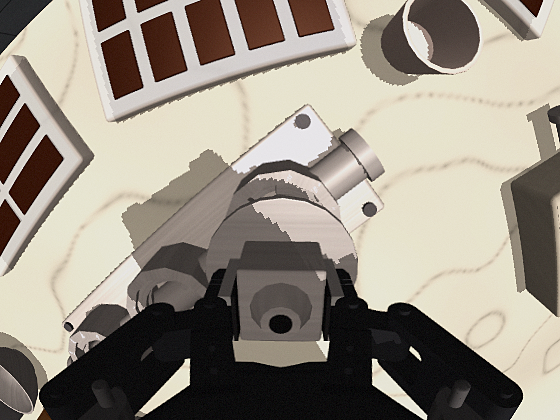

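The side crop shows the nozzle hovering over the right-hand port at about (272,150), with a lug visible at (312,172). I'll lower it gently.

Call:
servo_tool:
  rows:
    - [[-0.1,0.1,1.0,0,0,0],[0,0,1.0,0,0,0],[0,0,0.8,0,0,0],[0,0,0,0,0,0]]

```text
clock: 6.48
position: [0.6528, -0.0674, 0.0963]
tool_rot: [3.141, 0.001, -0.481]
force: [0.9, 0.0, -2.6]
grip_width: 0.0352
```

```bash
python3 - <<'E'
from h import *
st()
f=bot.grab_frame('side'); save(f,'s8',(200,140,300,240),6)
E
```

```text
{'clock': 6.475, 'qpos': [0.102, 0.727, -0.14, 1.608, 0.127, 0.817, -2.142], 'position': [0.653, -0.067, 0.096], 'tool_rot': [3.141, 0.001, -0.481], 'force': [0.9, 0.028, -2.603], 'moment': [0.011, -0.027, 0.005], 'grip_width': 0.035}
```

View pics/s8.png

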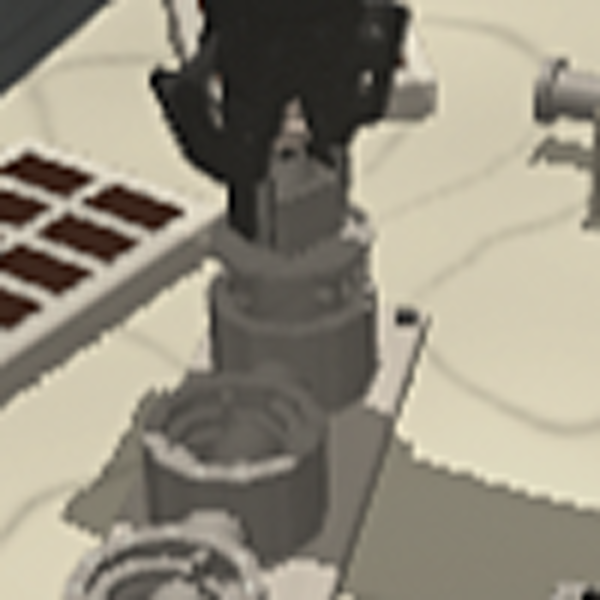

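Call:
servo_tool:
  rows:
    - [[0,0,0.4,0,0,0],[0,0,0.3,0,0,0],[0,0,0,0,0,0]]

```text
clock: 6.9
position: [0.653, -0.0674, 0.0901]
tool_rot: [3.141, 0.0, -0.481]
force: [1.4, 0.2, -3.4]
grip_width: 0.0355
```

Call:
servo_tool:
  rows:
    - [[0,0,0.3,0,0,0],[0,0,0,0,0,0]]

```text
clock: 7.15
position: [0.6534, -0.0674, 0.0879]
tool_rot: [-3.141, -0.001, -0.481]
force: [-2.3, -0.3, 3.9]
grip_width: 0.0357
```

Call:
servo_tool:
  rows:
    - [[0,0,0,0,0,0],[0,0,0,0,0,0],[0,0,-0.3,0,0,0],[0,0,0,0,0,0]]
  grip: -0.08

```text
clock: 7.65
position: [0.6534, -0.0674, 0.0906]
tool_rot: [-3.141, -0.0, -0.481]
force: [0.8, 0.5, 0.9]
grip_width: 0.0391
```

```bash
python3 - <<'E'
from h import *
st(); wsnap('w9')
f=bot.grab_frame('side'); save(f,'s9',(200,140,300,240),6)
E
```

```text
{'clock': 7.65, 'qpos': [0.102, 0.734, -0.139, 1.611, 0.129, 0.805, -2.143], 'position': [0.653, -0.067, 0.091], 'tool_rot': [-3.141, -0.0, -0.481], 'force': [0.815, 0.464, 0.934], 'moment': [0.034, 0.003, 0.069], 'grip_width': 0.039}
```

View pics/s9.png

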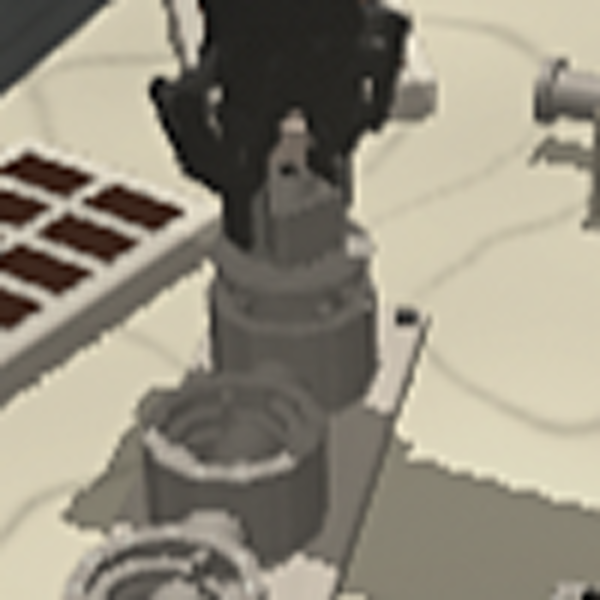

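View pics/w9.png

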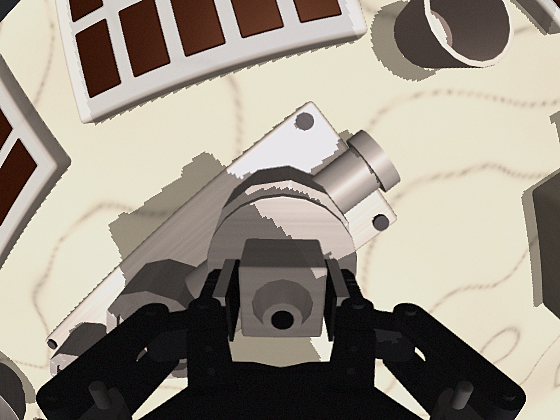

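```bash
cat >> h.py <<'E'
from scipy.optimize import brentq
def hole(f,verbose=1):
    g=f['image'].max(2).astype(int)
    m=((g<28)).astype(np.uint8); m[:, :240]=0; m[:,325:]=0; m[:180]=0; m[352:]=0
    n,l,stt,c=cv2.connectedComponentsWithStats(m)
    best=None
    for i in range(1,n):
        x,y,w,h,a=stt[i]
        if 40<a<900 and 0.6<w/h<1.6 and a/(w*h)>0.6:
            if best is None or a>best[2]: best=(c[i][0],c[i][1],a)
    return best
def flange(f):
    """height of flange underside above the mouth from hole row (assumes axis at tool origin)"""
    b=hole(f)
    if b is None: print('no hole'); return None
    R=Ro.from_euler('xyz',f['r']).as_matrix()
    F=lambda h: wproj(f,f['p']+R@np.array([0.0003,0,-h]))[1]-b[1]
    h=brentq(F,-.03,.07); z=f['p'][2]+h*1.0
    print('hole',np.round(b,1),'tip above tcp mm',round(h*1000,1),'flange above mouth mm',round((z-.091+.043-.062)*1000,1)); return h
E
python3 - <<'E'
from h import *
for n in ['w5','w7','w9']: flange(pickle.load(open(n+'.pkl','rb')))
E
```

```text
hole [280.3 323.9 328. ] tip above tcp mm 40.5 flange above mouth mm -19.1
hole [280.3 323.7 323. ] tip above tcp mm 40.4 flange above mouth mm 57.5
hole [282.  319.6 315. ] tip above tcp mm 37.7 flange above mouth mm 18.3
```

Call:
servo_tool:
  rows:
    - [[0,0,0,0,0,-10],[0,0,0,0,0,-10],[0,0,0,0,0,-10],[0,0,0,0,0,-10],[0,0,0,0,0,-10]]

```text
clock: 8.38
position: [0.6536, -0.0675, 0.0908]
tool_rot: [3.141, -0.001, 0.397]
force: [-0.0, 0.0, 6.9]
grip_width: 0.0395
```

```bash
python3 - <<'E'
from h import *
st(); f=wsnap('w10'); flange(f)
E
```

```text
{'clock': 8.375, 'qpos': [0.246, 0.754, -0.365, 1.602, 0.332, 0.846, -1.424], 'position': [0.654, -0.068, 0.091], 'tool_rot': [3.141, -0.001, 0.397], 'force': [-0.003, 0.021, 6.876], 'moment': [-0.157, 0.04, -0.392], 'grip_width': 0.039}
hole [280.2 304.9 277. ] tip above tcp mm 26.2 flange above mouth mm 7.0
```

View pics/w10.png

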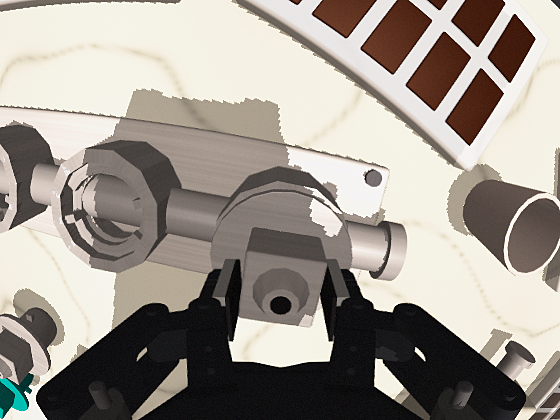

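The nozzle has dropped: the flange is 7 mm above the mouth, and the moment of -0.39 N m means the wall has been reached. I'll lower the cage and turn forward.

Call:
servo_tool:
  rows:
    - [[0,0,0,0,0,8],[0,0,0.4,0,0,10],[0,0,0.4,0,0,10],[0,0,0,0,0,10],[0,0,0,0,0,10]]

```text
clock: 9.05
position: [0.6531, -0.0674, 0.0822]
tool_rot: [3.142, 0.0, -0.452]
force: [-0.0, 0.9, 1.2]
grip_width: 0.0396
```

Call:
servo_tool:
  rows:
    - [[0,0,0,0,0,10],[0,0,0,0,0,10],[0,0,0,0,0,10],[0,0,0,0,0,10],[0,0,0,0,0,10]]

```text
clock: 9.68
position: [0.6529, -0.0678, 0.0823]
tool_rot: [3.142, 0.001, -1.313]
force: [-0.2, 1.0, -3.1]
grip_width: 0.0391
```

```bash
python3 - <<'E'
from h import *
st(); f=wsnap('w11'); flange(f)
E
```

```text
{'clock': 9.675, 'qpos': [-0.258, 0.797, 0.435, 1.636, -0.432, 0.805, -2.518], 'position': [0.653, -0.068, 0.082], 'tool_rot': [3.142, 0.001, -1.313], 'force': [-0.233, 1.045, -3.053], 'moment': [0.052, 0.003, 0.015], 'grip_width': 0.039}
hole [280.  308.5 303. ] tip above tcp mm 30.2 flange above mouth mm 2.4
```

Call:
servo_tool:
  rows:
    - [[0,0,0,0,0,-2],[0,0,0,0,0,0],[0,0,0,0,0,0],[0,0,0,0,0,-9],[0,0,0,0,0,-9]]
  grip: 0.9

```text
clock: 10.35
position: [0.6527, -0.0678, 0.0819]
tool_rot: [3.141, 0.001, -0.952]
force: [0.5, -0.1, 0.7]
grip_width: 0.0815
```

Call:
servo_tool:
  rows:
    - [[0,0,0,0,0,-10],[0,0,0,0,0,-10],[0,0,0,0,0,-10],[0,0,0,0,0,-10],[0,0,0,0,0,-10]]

```text
clock: 10.98
position: [0.6528, -0.068, 0.0821]
tool_rot: [-3.141, 0.001, -0.079]
force: [-0.5, 0.4, 0.9]
grip_width: 0.0814
```

Call:
servo_tool:
  rows:
    - [[0,0,0,0,0,-10],[0,0,0,0,0,-10],[0,0,0,0,0,0]]

```text
clock: 11.35
position: [0.6528, -0.0682, 0.0821]
tool_rot: [-3.14, 0.001, 0.263]
force: [0.5, -0.6, 0.8]
grip_width: 0.081
```

```bash
python3 - <<'E'
from h import *
st(); f=wsnap('w12'); flange(f)
E
```

```text
{'clock': 11.35, 'qpos': [0.007, 0.745, 0.012, 1.62, -0.013, 0.778, -1.284], 'position': [0.653, -0.068, 0.082], 'tool_rot': [-3.14, 0.001, 0.263], 'force': [0.485, -0.576, 0.808], 'moment': [0.01, 0.001, -0.009], 'grip_width': 0.081}
hole [281.7 309.8 292. ] tip above tcp mm 30.1 flange above mouth mm 2.3
```

View pics/w12.png

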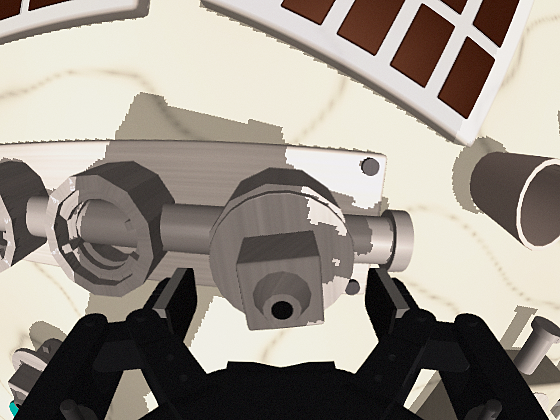

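Call:
servo_tool:
  rows:
    - [[0,0,0.3,0,0,0],[0,0,0,0,0,0],[0,0,0,0,0,0],[0,0,0,0,0,0],[0,0,0,0,0,6]]
  grip: -0.08

```text
clock: 12.02
position: [0.6528, -0.0677, 0.0789]
tool_rot: [-3.141, 0.001, 0.157]
force: [0.7, -1.4, -2.5]
grip_width: 0.0394
```

Call:
servo_tool:
  rows:
    - [[0,0,0,0,0,8],[0,0,0,0,0,8],[0,0,0,0,0,8],[0,0,0,0,0,8],[0,0,0,0,0,0]]

```text
clock: 12.65
position: [0.6526, -0.0673, 0.0787]
tool_rot: [3.141, 0.002, -0.398]
force: [-0.4, -1.1, -0.4]
grip_width: 0.0394
```

```bash
python3 - <<'E'
from h import *
st(); f=wsnap('w13'); flange(f)
E
```

```text
{'clock': 12.65, 'qpos': [-0.108, 0.761, 0.189, 1.628, -0.187, 0.772, -1.805], 'position': [0.653, -0.067, 0.079], 'tool_rot': [3.141, 0.002, -0.398], 'force': [-0.444, -1.076, -0.417], 'moment': [-0.228, 0.006, 0.001], 'grip_width': 0.039}
hole [281.  311.9 298. ] tip above tcp mm 32.4 flange above mouth mm 1.1
```

Call:
servo_tool:
  rows:
    - [[0,0,0,0,0,6],[0,0,0,0,0,6],[0,0,0,0,0,6],[0,0,0,0,0,0]]

```text
clock: 13.2
position: [0.6526, -0.0674, 0.0787]
tool_rot: [3.14, 0.002, -0.71]
force: [0.3, 0.2, -1.5]
grip_width: 0.0392
```

```bash
python3 - <<'E'
from h import *
st(); f=wsnap('w14'); flange(f)
E
```

```text
{'clock': 13.2, 'qpos': [-0.16, 0.772, 0.271, 1.632, -0.27, 0.777, -2.049], 'position': [0.653, -0.067, 0.079], 'tool_rot': [3.14, 0.002, -0.71], 'force': [0.312, 0.215, -1.456], 'moment': [-0.142, 0.096, -0.008], 'grip_width': 0.039}
hole [281.1 310.3 304. ] tip above tcp mm 31.4 flange above mouth mm 0.2
```

Call:
servo_tool:
  rows:
    - [[0,0,0,0,0,5],[0,0,0,0,0,5],[0,0,0,0,0,5],[0,0,0,0,0,0]]

```text
clock: 13.75
position: [0.6529, -0.0676, 0.0789]
tool_rot: [3.14, 0.001, -0.972]
force: [1.2, -2.5, 0.0]
grip_width: 0.0396
```

```bash
python3 - <<'E'
from h import *
st(); f=wsnap('w15'); flange(f)
f=bot.grab_frame('side'); save(f,'s15',(200,140,300,240),6)
E
```

```text
{'clock': 13.75, 'qpos': [-0.202, 0.783, 0.341, 1.634, -0.339, 0.785, -2.253], 'position': [0.653, -0.068, 0.079], 'tool_rot': [3.14, 0.001, -0.972], 'force': [1.248, -2.476, 0.027], 'moment': [-0.359, -0.283, 0.056], 'grip_width': 0.04}
hole [280.6 309.5 295. ] tip above tcp mm 31.0 flange above mouth mm -0.1
```

View pics/s15.png

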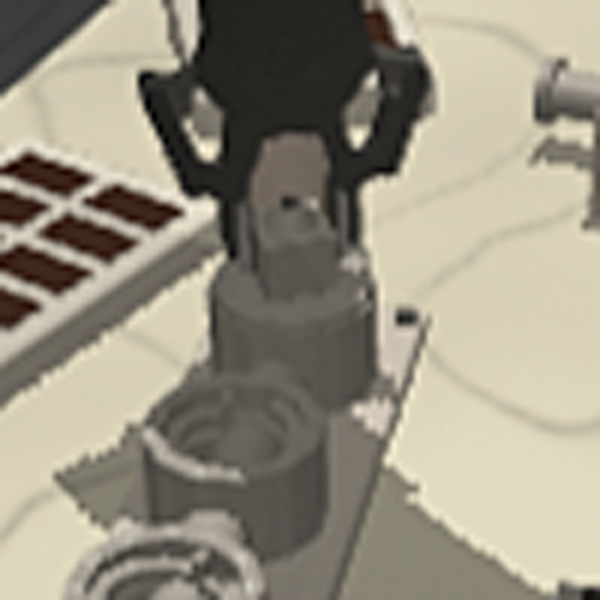

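Call:
servo_tool:
  rows:
    - [[0,0,0,0,0,5],[0,0,0,0,0,4],[0,0,0,0,0,0]]

```text
clock: 14.22
position: [0.6529, -0.0677, 0.079]
tool_rot: [3.14, -0.0, -1.127]
force: [0.9, -4.8, 2.8]
grip_width: 0.0397
```

```bash
python3 - <<'E'
from h import *
st(); f=wsnap('w16'); flange(f)
E
```

```text
{'clock': 14.225, 'qpos': [-0.227, 0.791, 0.382, 1.635, -0.38, 0.792, -2.376], 'position': [0.653, -0.068, 0.079], 'tool_rot': [3.14, -0.0, -1.127], 'force': [0.91, -4.828, 2.817], 'moment': [-0.966, -0.11, 2.709], 'grip_width': 0.04}
hole [280.5 308.8 293. ] tip above tcp mm 30.4 flange above mouth mm -0.6
```

View pics/w16.png

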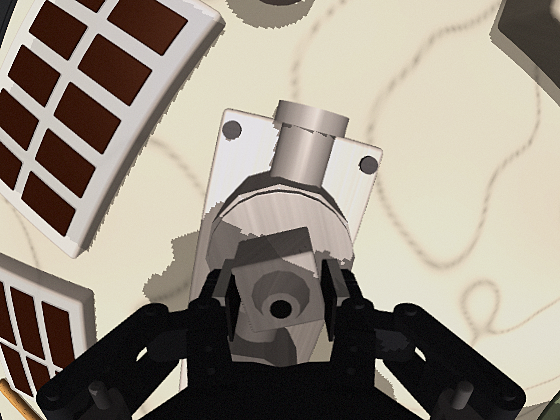

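Call:
servo_tool:
  rows:
    - [[0,0,0,0,0,-6],[0,0,0,0,0,0],[0,0,0,0,0,0],[0,0,0,0,0,0]]
  grip: 0.9

```text
clock: 14.78
position: [0.6526, -0.0674, 0.0788]
tool_rot: [3.14, 0.001, -1.029]
force: [0.2, -0.4, 0.8]
grip_width: 0.0812
```

Call:
servo_tool:
  rows:
    - [[0,0,-4,0,0,-10],[0,0,-5,0,0,-10],[0,0,-4,0,0,-10],[0,0,0,0,0,-10],[0,0,0,0,0,-10]]

```text
clock: 15.4
position: [0.653, -0.0673, 0.2094]
tool_rot: [-3.141, 0.001, -0.15]
force: [-1.0, -0.5, 0.5]
grip_width: 0.0809
```

Call:
servo_tool:
  rows:
    - [[0,0,0,0,0,-10],[0,0,0,0,0,-10],[0,0,0,0,0,-10],[0,0,0,0,0,-10],[0,0,0,0,0,-10]]

```text
clock: 16.02
position: [0.6528, -0.0675, 0.2088]
tool_rot: [-3.14, 0.001, 0.723]
force: [0.1, 0.4, 0.3]
grip_width: 0.0815
```

```bash
python3 - <<'E'
from h import *
st(); f=wsnap('w17')
t=bot.grab_frame('top'); save(t,'t17',(170,140,370,290),4)
E
```

```text
{'clock': 16.025, 'qpos': [0.038, 0.595, -0.039, 1.531, 0.026, 1.018, -0.856], 'position': [0.653, -0.067, 0.209], 'tool_rot': [-3.14, 0.001, 0.723], 'force': [0.131, 0.425, 0.334], 'moment': [0.035, 0.001, -0.008], 'grip_width': 0.081}
```

View pics/w17.png

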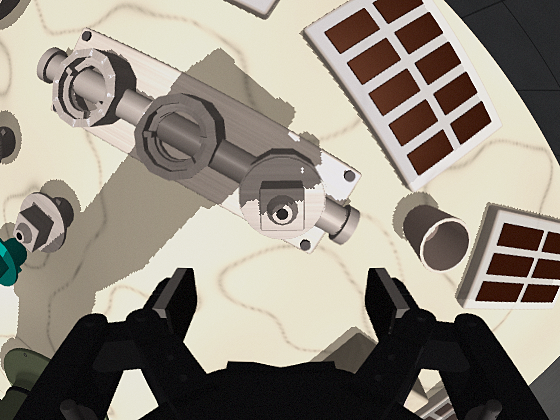

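View pics/t17.png

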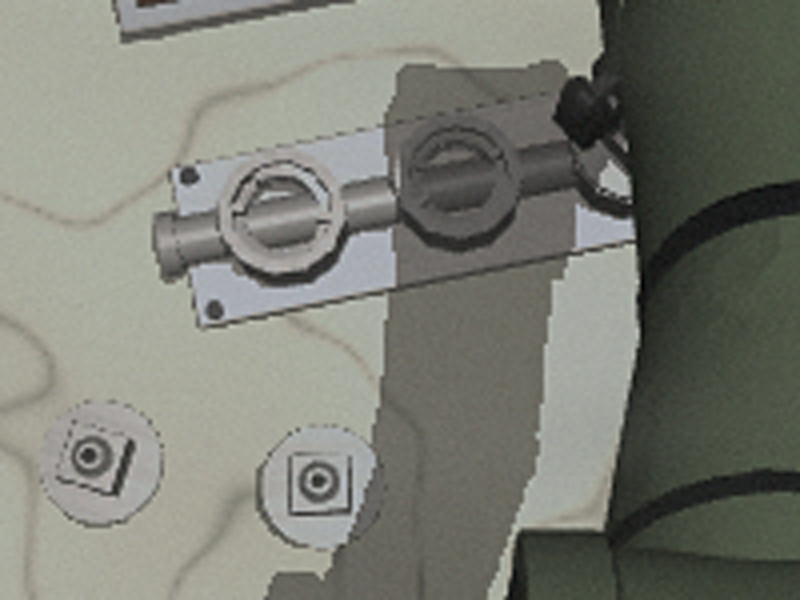

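```bash
python3 - <<'E'
from h import *
f=pickle.load(open('w17.pkl','rb'))
print(wonz(f,283,214,.110))
im=rectify(f,.6303,.0459,.062,.06,600); cv2.imwrite('pics/w17b.png',im)
plan(.434,.127,.19,88)
E
```

```text
[ 0.65366346 -0.06786268  0.11      ]
tool shift cm [ -3.63 -29.05   1.93] yaw 41.23 tool z turn -46.8
 shift after turn [ 18.69 -22.55   1.87]
```

View pics/w17b.png

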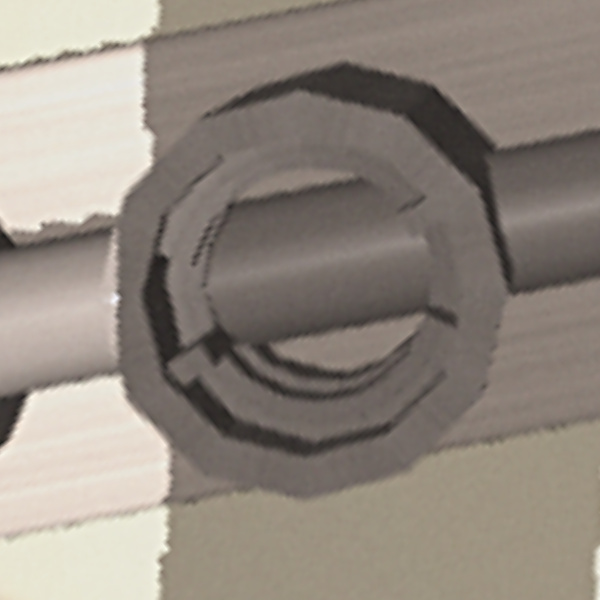

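Call:
servo_tool:
  rows:
    - [[-0.6,-4.8,0,0,0,0],[-0.6,-4.8,0,0,0,0],[-0.6,-4.8,0,0,0,0],[-0.6,-4.8,0,0,0,0],[-0.6,-4.8,0,0,0,0]]

```text
clock: 16.75
position: [0.4712, 0.0945, 0.2093]
tool_rot: [-3.14, 0.001, 0.712]
force: [1.1, 0.8, -0.7]
grip_width: 0.0812
```

Call:
servo_tool:
  rows:
    - [[-0.6,-4.8,1.0,0,0,0],[0,0,0.9,0,0,-10],[0,0,0,0,0,-10],[0,0,0,0,0,-10],[0,0,0,0,0,-10]]

```text
clock: 17.38
position: [0.4363, 0.1258, 0.1903]
tool_rot: [-3.14, -0.0, 1.416]
force: [-0.7, 0.6, 0.3]
grip_width: 0.081
```

Call:
servo_tool:
  rows:
    - [[0,0,0,0,0,-8],[0,0,0,0,0,0]]

```text
clock: 17.62
position: [0.4363, 0.1256, 0.1902]
tool_rot: [-3.14, -0.0, 1.55]
force: [-1.0, -0.6, 0.6]
grip_width: 0.081
```

```bash
python3 - <<'E'
from h import *
s=st(); f=wsnap('w18'); im=rectify(f,.434,.127,.081,.03,600); cv2.imwrite('pics/w18r.png',im)
E
```

```text
{'clock': 17.625, 'qpos': [-0.173, 0.322, -0.29, 2.063, 0.128, 0.774, -0.561], 'position': [0.436, 0.126, 0.19], 'tool_rot': [-3.14, -0.0, 1.55], 'force': [-0.998, -0.581, 0.649], 'moment': [-0.033, -0.042, -0.021], 'grip_width': 0.081}
```

View pics/w18.png

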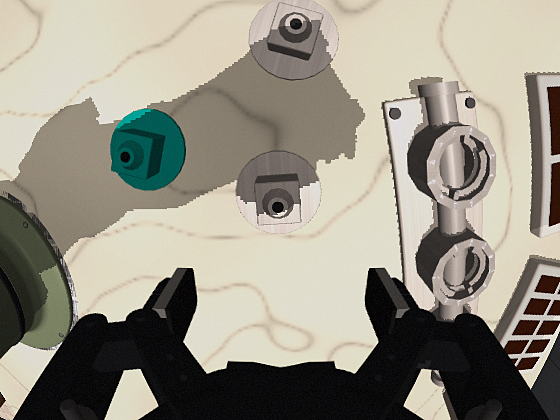

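View pics/w18r.png

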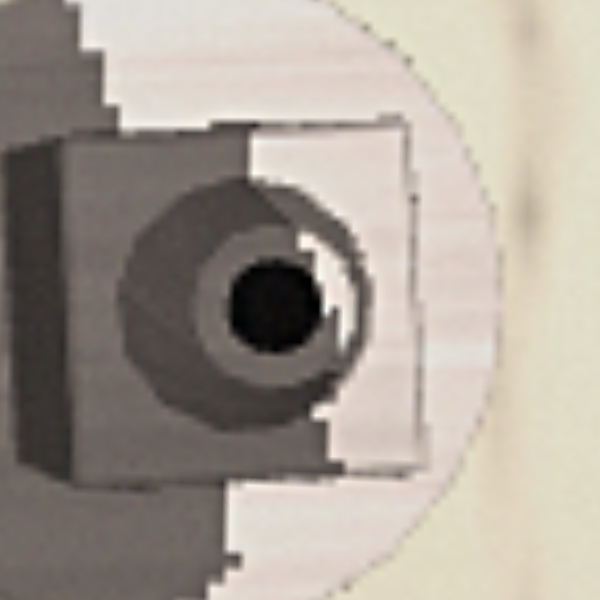

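The nozzle at (278,205) is steel nozzle B. The turquoise one at (148,150) is the decoy. I'll grasp B at yaw 93.5°.

```bash
python3 - <<'E'
from h import *
plan(.4338,.1328,.053,93.5)
f=pickle.load(open('w18.pkl','rb')); print(wonz(f,278,206,.091), wonz(f,123,157,.091))
E
```

```text
tool shift cm [ 0.7  -0.24 13.72] yaw 88.74 tool z turn -4.8
 shift after turn [ 0.73 -0.21 13.72]
[0.43397929 0.13314268 0.091     ] [0.31030061 0.17706674 0.091     ]
```

Call:
servo_tool:
  rows:
    - [[0.7,-0.2,0,0,0,-4.8],[0,0,5.0,0,0,0],[0,0,5.0,0,0,0],[0,0,3.7,0,0,0],[0,0,0,0,0,0]]

```text
clock: 18.3
position: [0.4329, 0.1325, 0.0516]
tool_rot: [-3.136, 0.001, 1.636]
force: [0.3, -0.3, 1.7]
grip_width: 0.0812
```

```bash
python3 - <<'E'
from h import *
plan(.4338,.1330,.053,93.5); wsnap('w19')
E
```

```text
tool shift cm [ 0.04  0.1  -0.14] yaw 93.72 tool z turn 0.2
 shift after turn [ 0.05  0.1  -0.14]
```

View pics/w19.png

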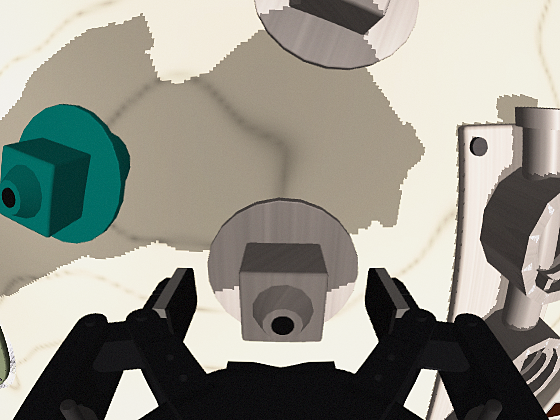

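Call:
servo_tool:
  rows:
    - [[0,0.1,-0.2,0,0,0],[0,0,0,0,0,0],[0,0,0,0,0,0],[0,0,0,0,0,0],[0,0,0,0,0,0]]
  grip: -0.4
  squeeze: 60

```text
clock: 18.98
position: [0.4357, 0.1331, 0.0564]
tool_rot: [-3.142, -0.001, 1.639]
force: [-2.8, 0.4, 19.8]
grip_width: 0.0353
```

```bash
python3 - <<'E'
from h import *
s=st(); f=wsnap('w20'); b=hole(f); X=wonz(f,b[0],b[1],.091); R=Ro.from_euler('xyz',f['r']).as_matrix(); print(b,R.T@(X-f['p'])*1000)
p=np.array([.6311,.0450]); y=s['tool_rot'][2]
tgt=p-.077*np.array([np.cos(y),np.sin(y)]); print(tgt); plan(*tgt,.2)
E
```

```text
{'clock': 18.975, 'qpos': [-0.251, 0.564, -0.226, 2.156, 0.279, 0.448, -0.627], 'position': [0.436, 0.133, 0.056], 'tool_rot': [-3.142, -0.001, 1.639], 'force': [-2.804, 0.394, 19.835], 'moment': [-0.17, 0.824, -0.016], 'grip_width': 0.035}
(np.float64(281.06375838926175), np.float64(319.2953020134228), np.int32(298)) [ -0.07834911  -0.3037417  -34.5901165 ]
[ 0.63633353 -0.03182194]
tool shift cm [-17.8   18.9  -14.37] yaw 93.89
```

Call:
servo_tool:
  rows:
    - [[0,0,-3,0,0,0],[0,0,-6,0,0,0],[0,0,-6,0,0,0],[-4.4,4.5,-1,0,0,0],[-4.4,4.4,0,0,0,0]]

```text
clock: 19.65
position: [0.5311, 0.051, 0.2173]
tool_rot: [3.139, -0.0, 1.64]
force: [0.3, 1.5, -1.9]
grip_width: 0.0349
```

Call:
servo_tool:
  rows:
    - [[-4.4,4.5,0,0,0,0],[-4.4,4.5,0,0,0,0],[0,1,0,0,0,0],[0,0,0,0,0,0],[0,0,0,0,0,0]]

```text
clock: 20.27
position: [0.6337, -0.0274, 0.215]
tool_rot: [-3.14, -0.001, 1.641]
force: [0.8, -0.5, -2.7]
grip_width: 0.0349
```

```bash
python3 - <<'E'
from h import *
st(); f=wsnap('w21'); im=rectify(f,.631,.045,.062,.06,600); cv2.imwrite('pics/w21r.png',im)
b=hole(f); print(b)
E
```

```text
{'clock': 20.275, 'qpos': [0.112, 0.562, -0.243, 1.58, 0.151, 1.02, -0.105], 'position': [0.634, -0.027, 0.215], 'tool_rot': [-3.14, -0.001, 1.641], 'force': [0.751, -0.523, -2.679], 'moment': [-0.015, 0.009, -0.002], 'grip_width': 0.035}
(np.float64(281.1979865771812), np.float64(319.03355704697987), np.int32(298))
```

View pics/w21.png

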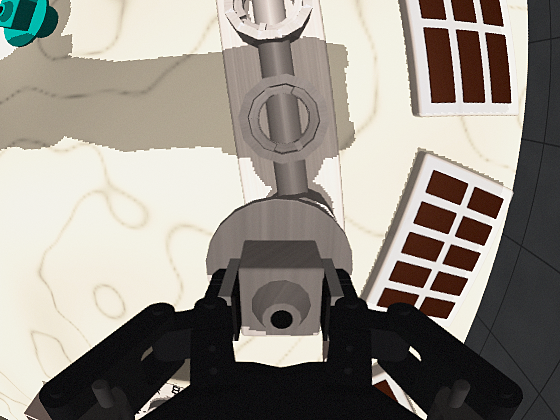

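View pics/w21r.png

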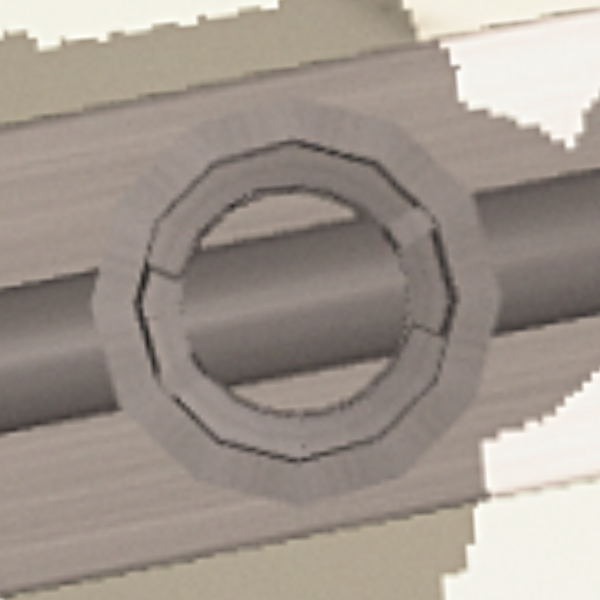

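```bash
python3 - <<'E'
from h import *
plan(.6308,.0458,.130)
E
```

```text
tool shift cm [7.33 0.23 8.51] yaw 94.0
```

Call:
servo_tool:
  rows:
    - [[3.7,0.1,0,0,0,0],[3.6,0.1,3.0,0,0,0],[0,0,5.5,0,0,0],[0,0,0,0,0,0],[0,0,0,0,0,0]]

```text
clock: 20.95
position: [0.632, 0.0444, 0.1317]
tool_rot: [3.142, -0.0, 1.639]
force: [-0.6, -0.1, -2.2]
grip_width: 0.0349
```

```bash
python3 - <<'E'
from h import *
plan(.6308,.0458,.100); st()
f=bot.grab_frame('side'); save(f,'s22',(190,140,310,260),5)
E
```

```text
tool shift cm [ 0.14 -0.11  3.17] yaw 93.91 
{'clock': 20.95, 'qpos': [-0.007, 0.655, -0.236, 1.652, 0.189, 0.857, -0.252], 'position': [0.632, 0.044, 0.132], 'tool_rot': [3.142, -0.0, 1.639], 'force': [-0.596, -0.141, -2.228], 'moment': [-0.047, 0.002, -0.021], 'grip_width': 0.035}
```

View pics/s22.png

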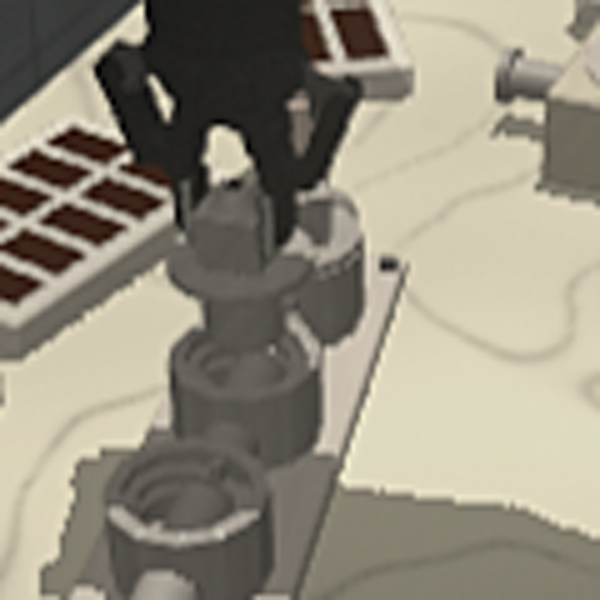

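Call:
servo_tool:
  rows:
    - [[0.1,-0.1,1.0,0,0,0],[0,0,1.0,0,0,0],[0,0,0.9,0,0,0],[0,0,0,0,0,0]]

```text
clock: 21.5
position: [0.6308, 0.046, 0.0999]
tool_rot: [-3.141, -0.001, 1.64]
force: [5.4, 3.3, -6.1]
grip_width: 0.0348
```

Call:
servo_tool:
  rows:
    - [[0,0,0.3,0,0,0],[0,0,0.3,0,0,0],[0,0,0,0,0,0]]

```text
clock: 21.88
position: [0.6308, 0.0458, 0.0944]
tool_rot: [-3.141, -0.001, 1.64]
force: [6.4, 3.0, -4.9]
grip_width: 0.0345
```

Call:
servo_tool:
  rows:
    - [[0,0,0.3,0,0,0],[0,0,0,0,0,0]]

```text
clock: 22.12
position: [0.6308, 0.0459, 0.0915]
tool_rot: [-3.141, -0.001, 1.64]
force: [5.6, 2.4, -4.2]
grip_width: 0.0351
```

Call:
servo_tool:
  rows:
    - [[0,0,0.3,0,0,0],[0,0,0,0,0,0]]

```text
clock: 22.38
position: [0.6312, 0.0457, 0.0898]
tool_rot: [3.141, -0.0, 1.639]
force: [0.1, 0.8, 15.5]
grip_width: 0.0347
```

Call:
servo_tool:
  rows:
    - [[0,0,0,0,0,0],[0,0,-0.1,0,0,0],[0,0,-0.1,0,0,0],[0,0,0,0,0,0]]
  grip: -0.08

```text
clock: 22.88
position: [0.6302, 0.0455, 0.0906]
tool_rot: [-3.14, -0.0, 1.639]
force: [-0.0, 0.0, -0.3]
grip_width: 0.039
```

```bash
python3 - <<'E'
from h import *
st(); f=wsnap('w23'); flange(f)
E
```

```text
{'clock': 22.875, 'qpos': [-0.016, 0.707, -0.225, 1.678, 0.207, 0.782, -0.268], 'position': [0.63, 0.045, 0.091], 'tool_rot': [-3.14, -0.0, 1.639], 'force': [-0.048, 0.01, -0.256], 'moment': [0.002, -0.018, 0.015], 'grip_width': 0.039}
hole [281.8 317.8 297. ] tip above tcp mm 34.1 flange above mouth mm 14.7
```

Call:
servo_tool:
  rows:
    - [[0,0,0,0,0,-10],[0,0,0,0,0,-10],[0,0,0,0,0,-10],[0,0,0,0,0,-10],[0,0,0,0,0,-10]]

```text
clock: 23.55
position: [0.6313, 0.0455, 0.092]
tool_rot: [3.141, 0.0, 2.517]
force: [-1.4, -2.5, 18.6]
grip_width: 0.0397
```

```bash
python3 - <<'E'
from h import *
st(); f=wsnap('w24'); flange(f)
E
```

```text
{'clock': 23.55, 'qpos': [0.131, 0.734, -0.451, 1.668, 0.405, 0.833, 0.451], 'position': [0.631, 0.045, 0.092], 'tool_rot': [3.141, 0.0, 2.517], 'force': [-1.418, -2.522, 18.553], 'moment': [-0.456, 0.355, -0.495], 'grip_width': 0.04}
hole [280.4 316.9 306. ] tip above tcp mm 33.4 flange above mouth mm 15.4
```

View pics/w24.png

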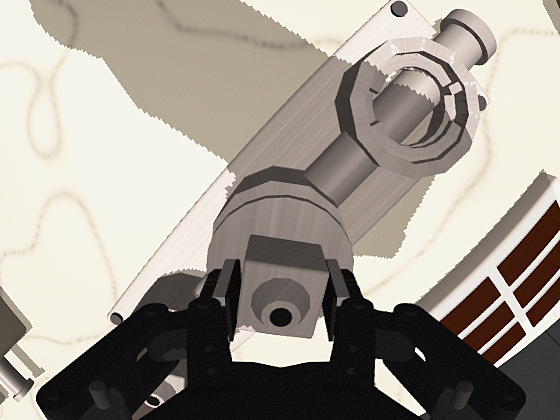

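Call:
servo_tool:
  rows:
    - [[0,0,0,0,0,5],[0,0,-0.2,0,0,0],[0,0,0,0,0,0]]
  grip: -0.07

```text
clock: 23.98
position: [0.6303, 0.0456, 0.0928]
tool_rot: [-3.141, -0.001, 2.427]
force: [-0.5, 0.6, -0.4]
grip_width: 0.0396
```

```bash
python3 - <<'E'
from h import *
st(); f=wsnap('w25'); flange(f)
f=bot.grab_frame('side'); save(f,'s25',(190,140,310,260),5)
E
```

```text
{'clock': 23.975, 'qpos': [0.116, 0.729, -0.429, 1.669, 0.384, 0.83, 0.377], 'position': [0.63, 0.046, 0.093], 'tool_rot': [-3.141, -0.001, 2.427], 'force': [-0.458, 0.626, -0.353], 'moment': [-0.029, 0.021, -0.036], 'grip_width': 0.04}
hole [281.7 318.6 300. ] tip above tcp mm 34.5 flange above mouth mm 17.3
```

View pics/s25.png

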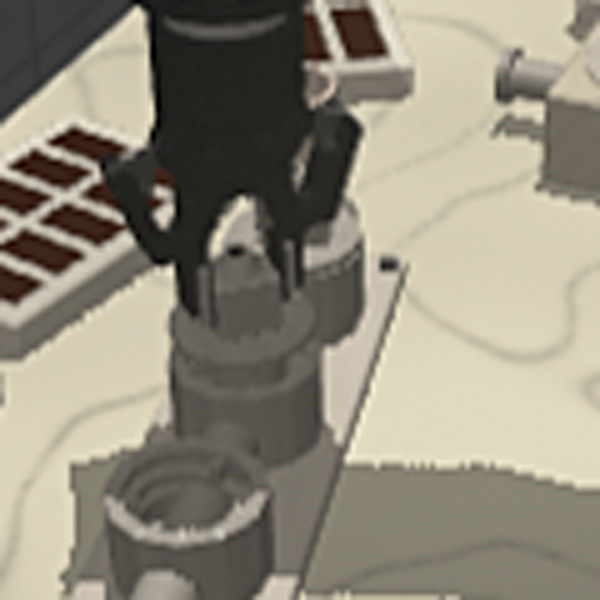

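Call:
servo_tool:
  rows:
    - [[0,0,0,0,0,-5],[0,0,-0.05,0,0,-8],[0,0,-0.05,0,0,-8],[0,0,-0.05,0,0,-8],[0,0,0,0,0,3]]

```text
clock: 24.7
position: [0.6302, 0.0453, 0.094]
tool_rot: [3.142, -0.002, 2.881]
force: [0.5, -0.1, -0.5]
grip_width: 0.0396
```

```bash
python3 - <<'E'
from h import *
st(); f=wsnap('w26'); flange(f)
E
```

```text
{'clock': 24.7, 'qpos': [0.189, 0.75, -0.543, 1.664, 0.479, 0.866, 0.757], 'position': [0.63, 0.045, 0.094], 'tool_rot': [3.142, -0.002, 2.881], 'force': [0.487, -0.084, -0.549], 'moment': [0.065, 0.057, -0.021], 'grip_width': 0.04}
hole [280.5 317.7 295. ] tip above tcp mm 34.2 flange above mouth mm 18.2
```

Call:
servo_tool:
  rows:
    - [[0,0,0,0,0,-8],[0,0,0,0,0,-8],[0,0,-0.05,0,0,-8],[0,0,-0.05,0,0,-8],[0,0,0,0,0,4]]

```text
clock: 25.38
position: [0.6302, 0.0452, 0.095]
tool_rot: [3.141, -0.002, -2.914]
force: [0.0, -0.1, 0.8]
grip_width: 0.0397
```

```bash
python3 - <<'E'
from h import *
st(); f=wsnap('w27'); flange(f)
E
```

```text
{'clock': 25.375, 'qpos': [0.26, 0.778, -0.661, 1.66, 0.576, 0.91, 1.173], 'position': [0.63, 0.045, 0.095], 'tool_rot': [3.141, -0.002, -2.914], 'force': [0.025, -0.082, 0.79], 'moment': [0.02, 0.021, 0.043], 'grip_width': 0.04}
hole [279.9 302.8 262. ] tip above tcp mm 23.9 flange above mouth mm 8.9
```

The nozzle has dropped, with the flange at 8.9 mm. I'll lower the cage and screw forward.

Call:
servo_tool:
  rows:
    - [[0,0,0.5,0,0,3],[0,0,0.5,0,0,5],[0,0,0,0,0,10],[0,0,0,0,0,10],[0,0,0,0,0,10]]

```text
clock: 26.05
position: [0.6301, 0.0454, 0.0851]
tool_rot: [-3.141, -0.002, 2.7]
force: [-0.2, -1.2, -2.1]
grip_width: 0.0393
```

Call:
servo_tool:
  rows:
    - [[0,0,0,0,0,10],[0,0,0,0,0,10],[0,0,0,0,0,10],[0,0,0,0,0,10],[0,0,0,0,0,10]]

```text
clock: 26.68
position: [0.6302, 0.0457, 0.0851]
tool_rot: [-3.14, -0.001, 1.828]
force: [0.0, 0.7, -1.7]
grip_width: 0.0393
```

```bash
python3 - <<'E'
from h import *
st(); f=wsnap('w28'); flange(f)
E
```

```text
{'clock': 26.675, 'qpos': [0.017, 0.719, -0.276, 1.678, 0.257, 0.781, -0.121], 'position': [0.63, 0.046, 0.085], 'tool_rot': [-3.14, -0.001, 1.828], 'force': [0.002, 0.694, -1.73], 'moment': [0.018, -0.061, 0.058], 'grip_width': 0.039}
hole [280.8 309.7 275. ] tip above tcp mm 28.2 flange above mouth mm 3.3
```

Call:
servo_tool:
  rows:
    - [[0,0,0.1,0,0,8],[0,0,0.1,0,0,8],[0,0,0,0,0,8],[0,0,0,0,0,8],[0,0,0,0,0,8]]

```text
clock: 27.35
position: [0.6302, 0.0456, 0.0831]
tool_rot: [-3.14, 0.001, 1.133]
force: [1.0, -1.1, -1.8]
grip_width: 0.0398
```

Call:
servo_tool:
  rows:
    - [[0,0,0,0,0,5],[0,0,0,0,0,5],[0,0,0,0,0,0]]

```text
clock: 27.72
position: [0.6302, 0.0457, 0.0831]
tool_rot: [-3.14, 0.001, 0.963]
force: [1.4, 0.3, -1.6]
grip_width: 0.0396
```

```bash
python3 - <<'E'
from h import *
st(); f=wsnap('w29'); flange(f)
E
```

```text
{'clock': 27.725, 'qpos': [-0.134, 0.711, -0.049, 1.688, 0.047, 0.746, -0.813], 'position': [0.63, 0.046, 0.083], 'tool_rot': [-3.14, 0.001, 0.963], 'force': [1.442, 0.311, -1.649], 'moment': [-0.032, -0.148, 0.016], 'grip_width': 0.04}
hole [280.6 309.1 275. ] tip above tcp mm 28.5 flange above mouth mm 1.6
```

Call:
servo_tool:
  rows:
    - [[0,0,0,0,0,7],[0,0,0,0,0,7],[0,0,0,0,0,7],[0,0,0,0,0,0]]

```text
clock: 28.28
position: [0.6309, 0.0458, 0.0833]
tool_rot: [-3.141, 0.0, 0.596]
force: [4.8, 0.2, -2.1]
grip_width: 0.0396
```

```bash
python3 - <<'E'
from h import *
st(); f=wsnap('w30'); flange(f)
E
```

```text
{'clock': 28.275, 'qpos': [-0.198, 0.713, 0.048, 1.691, -0.047, 0.739, -1.101], 'position': [0.631, 0.046, 0.083], 'tool_rot': [-3.141, 0.0, 0.596], 'force': [4.767, 0.241, -2.099], 'moment': [0.005, -1.132, 0.594], 'grip_width': 0.04}
hole [281. 308. 272.] tip above tcp mm 28.3 flange above mouth mm 1.6
```

Call:
servo_tool:
  rows:
    - [[0,0,0,0,0,5],[0,0,0,0,0,5],[0,0,0,0,0,0]]

```text
clock: 28.7
position: [0.632, 0.0461, 0.0838]
tool_rot: [3.141, -0.002, 0.424]
force: [9.7, 0.3, -1.7]
grip_width: 0.0402
```

```bash
python3 - <<'E'
from h import *
st(); f=wsnap('w31'); flange(f)
E
```

```text
{'clock': 28.7, 'qpos': [-0.229, 0.715, 0.094, 1.692, -0.092, 0.737, -1.236], 'position': [0.632, 0.046, 0.084], 'tool_rot': [3.141, -0.002, 0.424], 'force': [9.674, 0.31, -1.699], 'moment': [0.466, -2.158, 2.116], 'grip_width': 0.04}
hole [282.1 310.7 263. ] tip above tcp mm 30.5 flange above mouth mm 4.4
```

Call:
servo_tool:
  rows:
    - [[0,0,0,0,0,-6],[0,0,0,0,0,-6],[0,0,0,0,0,0]]

```text
clock: 29.12
position: [0.6312, 0.0463, 0.0835]
tool_rot: [-3.141, -0.001, 0.634]
force: [6.1, 2.8, -0.9]
grip_width: 0.0402
```

```bash
python3 - <<'E'
from h import *
st(); f=wsnap('w32'); flange(f)
f=bot.grab_frame('side'); save(f,'s32',(190,140,310,260),5)
E
```

```text
{'clock': 29.125, 'qpos': [-0.19, 0.712, 0.037, 1.69, -0.038, 0.739, -1.072], 'position': [0.631, 0.046, 0.084], 'tool_rot': [-3.141, -0.001, 0.634], 'force': [6.059, 2.772, -0.948], 'moment': [0.9, -1.239, 0.301], 'grip_width': 0.04}
hole [282.2 312.  263. ] tip above tcp mm 31.1 flange above mouth mm 4.7
```

View pics/s32.png

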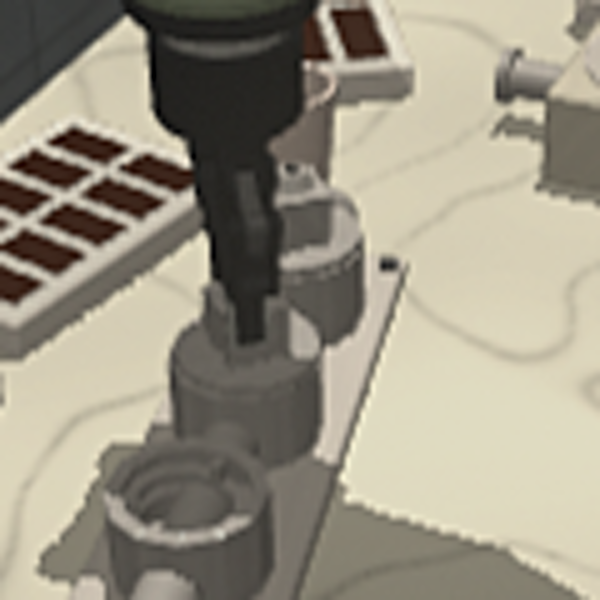

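View pics/w32.png

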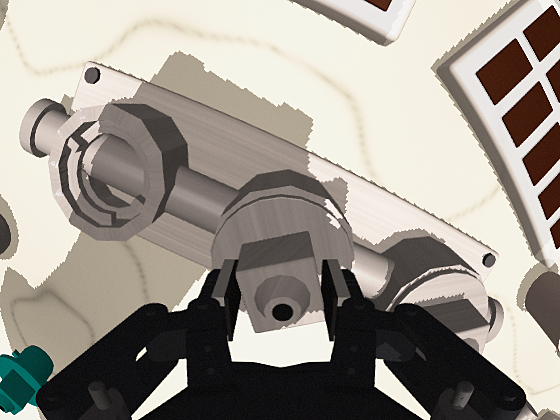

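View pics/w31.png

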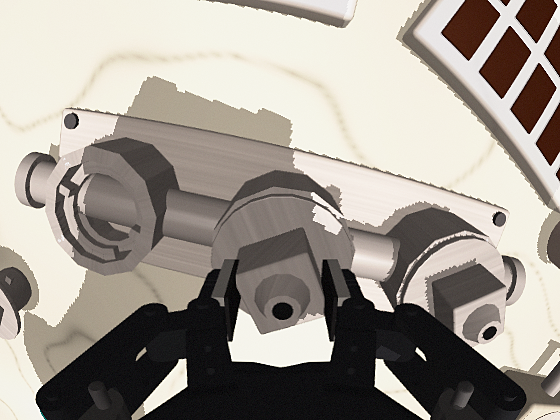

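Call:
servo_tool:
  rows:
    - [[0,0,0,0,0,0],[0,0,0,0,0,0],[0,0,0,0,0,0],[0,0,0,0,0,0]]
  grip: 0.9

```text
clock: 29.72
position: [0.6301, 0.0455, 0.0832]
tool_rot: [-3.14, 0.001, 0.628]
force: [0.2, 0.1, 0.4]
grip_width: 0.0814
```

```bash
python3 - <<'E'
from h import *
st(); f=wsnap('w33'); flange(f)
f=bot.grab_frame('side'); save(f,'s33',(190,140,310,260),5)
E
```

```text
{'clock': 29.725, 'qpos': [-0.192, 0.712, 0.039, 1.692, -0.039, 0.74, -1.076], 'position': [0.63, 0.045, 0.083], 'tool_rot': [-3.14, 0.001, 0.628], 'force': [0.182, 0.114, 0.442], 'moment': [-0.006, -0.028, -0.008], 'grip_width': 0.081}
hole [281.1 306.1 274. ] tip above tcp mm 26.8 flange above mouth mm -0.0
```

View pics/s33.png

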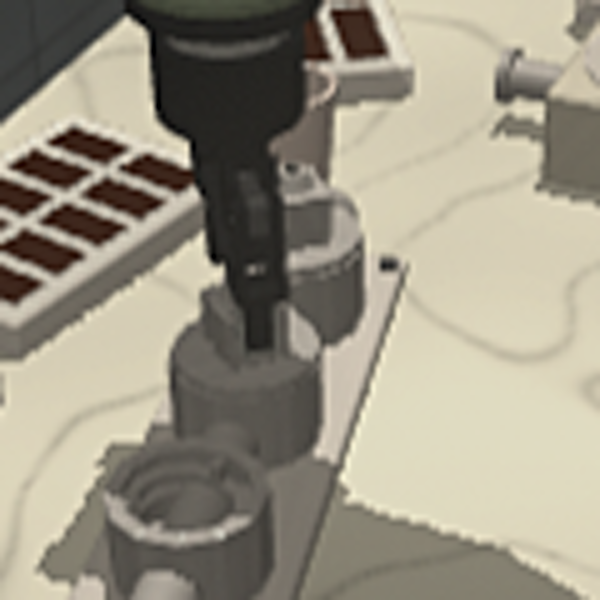

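View pics/w33.png

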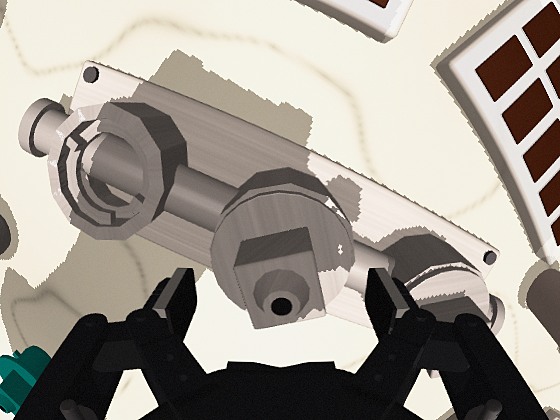

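Call:
servo_tool:
  rows:
    - [[0,0,0,0,0,-6],[0,0,0,0,0,-6],[0,0,0,0,0,0],[0,0,0,0,0,0],[0,0,0,0,0,0]]
  grip: -0.09

```text
clock: 30.45
position: [0.6302, 0.0456, 0.0832]
tool_rot: [-3.14, 0.001, 0.835]
force: [0.3, -0.1, -0.3]
grip_width: 0.0389
```

Call:
servo_tool:
  rows:
    - [[0,0,0,0,0,4],[0,0,0,0,0,4],[0,0,0,0,0,4],[0,0,0,0,0,0]]

```text
clock: 30.95
position: [0.6306, 0.0456, 0.0833]
tool_rot: [-3.141, 0.001, 0.628]
force: [3.7, -0.6, 0.0]
grip_width: 0.0389
```

```bash
python3 - <<'E'
from h import *
st(); f=wsnap('w34'); flange(f)
E
```

```text
{'clock': 30.95, 'qpos': [-0.192, 0.712, 0.04, 1.691, -0.038, 0.74, -1.077], 'position': [0.631, 0.046, 0.083], 'tool_rot': [-3.141, 0.001, 0.628], 'force': [3.667, -0.582, 0.021], 'moment': [-0.264, -0.684, 0.632], 'grip_width': 0.039}
hole [280.6 305.  275. ] tip above tcp mm 26.0 flange above mouth mm -0.7
```

View pics/w34.png

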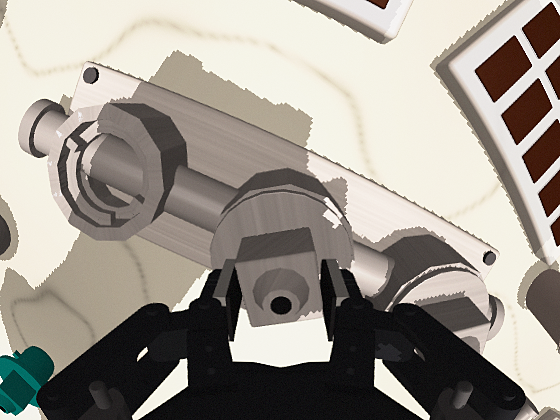

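Call:
servo_tool:
  rows:
    - [[0,0,0,0,0,-6],[0,0,0,0,0,0],[0,0,0,0,0,0],[0,0,0,0,0,0]]
  grip: 0.9

```text
clock: 31.5
position: [0.6301, 0.0455, 0.0832]
tool_rot: [-3.14, 0.001, 0.731]
force: [-0.2, 0.2, 0.2]
grip_width: 0.0811
```

Call:
servo_tool:
  rows:
    - [[0,0,-5,0,0,0],[0,0,-5,0,0,-9],[0,0,-2.5,0,0,-9],[0,0,0,0,0,-9],[0,0,0,0,0,-8]]

```text
clock: 32.12
position: [0.6304, 0.0455, 0.2086]
tool_rot: [-3.14, -0.0, 1.347]
force: [-0.4, 0.4, -0.0]
grip_width: 0.0812
```

```bash
python3 - <<'E'
from h import *
st(); f=wsnap('w35'); plan(.449,.265,.19,77)
t=bot.grab_frame('top'); save(t,'t35',(170,140,370,290),4)
E
```

```text
{'clock': 32.125, 'qpos': [-0.073, 0.559, -0.139, 1.598, 0.087, 0.993, -0.463], 'position': [0.63, 0.046, 0.209], 'tool_rot': [-3.14, -0.0, 1.347], 'force': [-0.364, 0.355, -0.035], 'moment': [-0.031, 0.004, 0.03], 'grip_width': 0.081}
tool shift cm [ 17.54 -22.44   1.87] yaw 77.56 tool z turn 0.6
 shift after turn [ 17.32 -22.61   1.84]
```

View pics/t35.png

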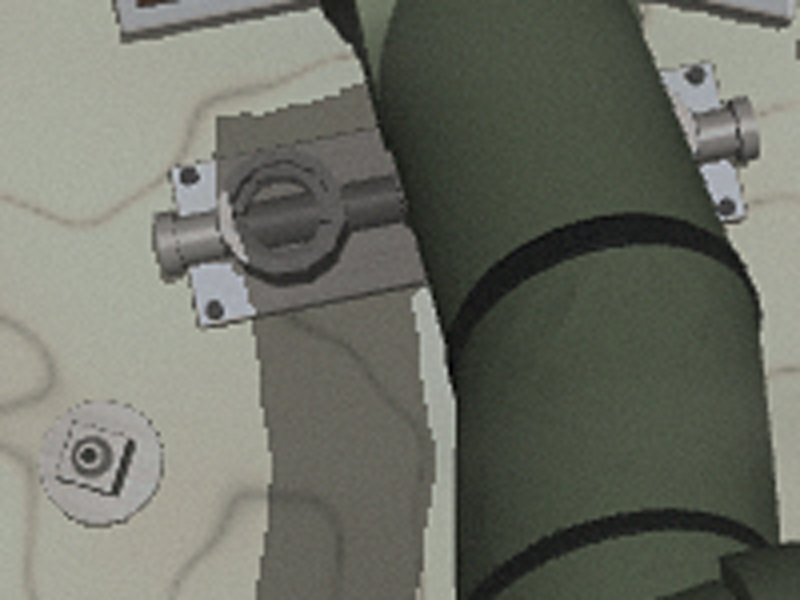

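View pics/w35.png

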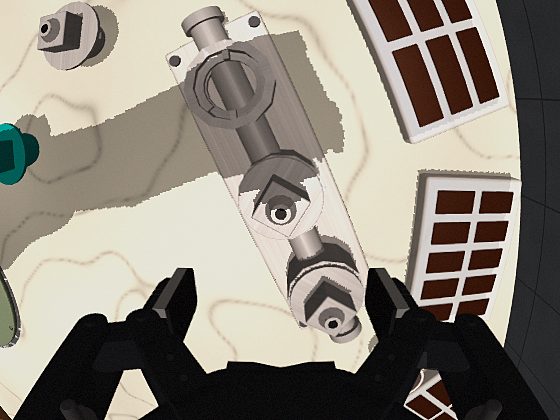

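Nozzle C has not moved. Nozzles A (325,300) and B (282,210) are seated in the ports, and the left port at (230,90) is free. I'll go to C.

Call:
servo_tool:
  rows:
    - [[3.5,-4.5,0,0,0,0],[3.5,-4.5,0,0,0,0],[3.5,-4.5,0,0,0,0],[3.5,-4.5,0,0,0,0],[3.5,-4.5,1.8,0,0,0]]

```text
clock: 32.85
position: [0.4501, 0.2685, 0.1913]
tool_rot: [-3.142, -0.002, 1.338]
force: [1.4, 1.3, -0.6]
grip_width: 0.0808
```

Call:
servo_tool:
  rows:
    - [[0,0,0,0,0,0],[0,0,0,0,0,0]]

```text
clock: 33.1
position: [0.4509, 0.2667, 0.1906]
tool_rot: [-3.14, 0.0, 1.34]
force: [-0.1, -0.2, -0.4]
grip_width: 0.0811
```

```bash
python3 - <<'E'
from h import *
s=st(); f=wsnap('w36'); im=rectify(f,.449,.265,.081,.03,600); cv2.imwrite('pics/w36r.png',im)
E
```

```text
{'clock': 33.1, 'qpos': [-0.494, 0.419, -0.201, 1.899, 0.108, 0.835, -0.981], 'position': [0.451, 0.267, 0.191], 'tool_rot': [-3.14, 0.0, 1.34], 'force': [-0.139, -0.192, -0.355], 'moment': [0.026, -0.008, 0.04], 'grip_width': 0.081}
```

View pics/w36.png

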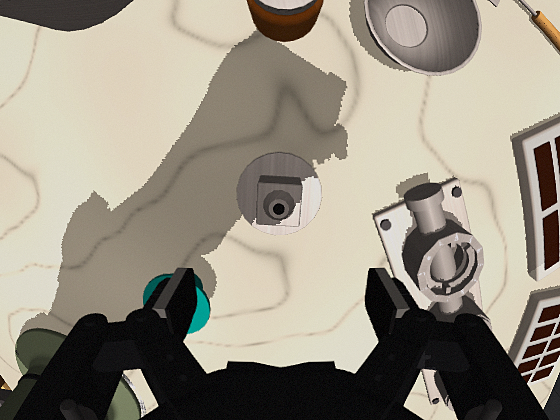

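View pics/w36r.png

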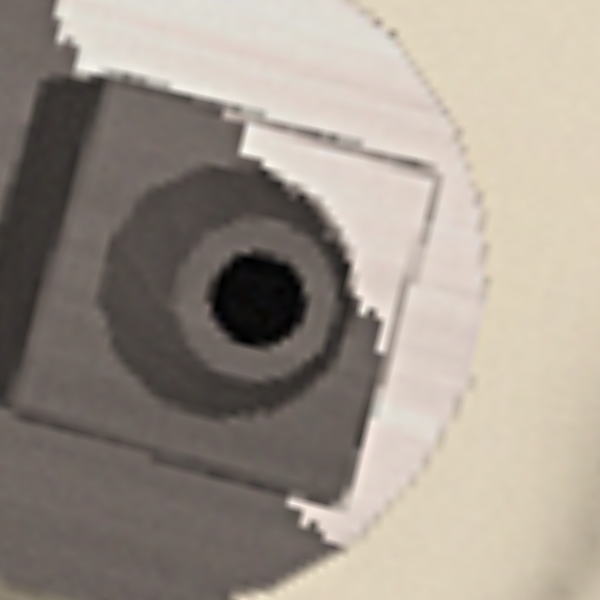

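```bash
python3 - <<'E'
from h import *
plan(.450,.2725,.056,75)
f=pickle.load(open('w36.pkl','rb')); print(wonz(f,279,209,.091))
E
```

```text
tool shift cm [ 0.58 -0.26 13.46] yaw 76.75 tool z turn 1.8
 shift after turn [ 0.57 -0.29 13.46]
[0.45019513 0.27176473 0.091     ]
```

Call:
servo_tool:
  rows:
    - [[0.5,-0.3,0,0,0,1.8],[0,0,5.0,0,0,0],[0,0,5.0,0,0,0],[0,0,3.4,0,0,0],[0,0,0,0,0,0]]

```text
clock: 33.78
position: [0.4484, 0.2709, 0.0549]
tool_rot: [-3.138, 0.003, 1.309]
force: [-0.6, -0.1, 1.5]
grip_width: 0.0811
```

```bash
python3 - <<'E'
from h import *
plan(.450,.2722,.055,75); wsnap('w37')
E
```

```text
tool shift cm [ 0.17  0.12 -0.01] yaw 74.98 tool z turn -0.0
 shift after turn [ 0.17  0.12 -0.01]
```

View pics/w37.png

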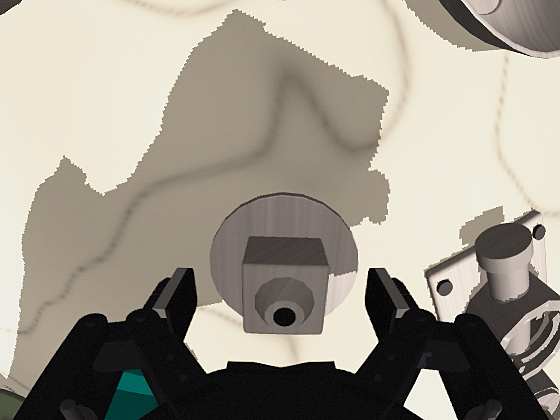

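Call:
servo_tool:
  rows:
    - [[0.15,0.1,0,0,0,0],[0,0,0,0,0,0],[0,0,0,0,0,0],[0,0,0,0,0,0],[0,0,0,0,0,0]]
  grip: -0.4
  squeeze: 60

```text
clock: 34.45
position: [0.4508, 0.274, 0.0579]
tool_rot: [-3.141, -0.001, 1.311]
force: [-2.3, -1.8, 14.9]
grip_width: 0.0352
```

```bash
python3 - <<'E'
from h import *
s=st(); f=wsnap('w38'); b=hole(f); X=wonz(f,b[0],b[1],.091); R=Ro.from_euler('xyz',f['r']).as_matrix(); print(b,R.T@(X-f['p'])*1000)
p=np.array([.6074,.1586]); y=s['tool_rot'][2]
tgt=p-.077*np.array([np.cos(y),np.sin(y)]); print(tgt); plan(*tgt,.215)
E
```

```text
{'clock': 34.45, 'qpos': [-0.543, 0.63, -0.155, 1.977, 0.175, 0.546, -1.079], 'position': [0.451, 0.274, 0.058], 'tool_rot': [-3.141, -0.001, 1.311], 'force': [-2.261, -1.781, 14.949], 'moment': [-0.341, 0.571, -0.021], 'grip_width': 0.035}
(np.float64(280.08680555555554), np.float64(318.97222222222223), np.int32(288)) [ -1.18955766  -0.93991937 -33.13417985]
[0.58760408 0.08418816]
tool shift cm [-14.8   18.09 -15.73] yaw 75.1
```

Call:
servo_tool:
  rows:
    - [[0,0,-3,0,0,0],[0,0,-6,0,0,0],[0,0,-6,0,0,0],[-3.7,4.5,-0.7,0,0,0],[-3.7,4.5,0,0,0,0]]

```text
clock: 35.12
position: [0.5194, 0.1781, 0.2152]
tool_rot: [3.141, -0.001, 1.313]
force: [1.0, 0.2, -3.4]
grip_width: 0.0348
```

Call:
servo_tool:
  rows:
    - [[-3.7,4.5,0,0,0,0],[-3.7,4.5,0,0,0,0],[0,0,0,0,0,0],[0,0,0,0,0,0]]

```text
clock: 35.62
position: [0.586, 0.0846, 0.2133]
tool_rot: [-3.139, -0.0, 1.311]
force: [0.5, 1.2, -3.0]
grip_width: 0.0351
```

```bash
python3 - <<'E'
from h import *
st(); f=wsnap('w39'); im=rectify(f,.6074,.1586,.062,.06,600); cv2.imwrite('pics/w39r.png',im)
b=hole(f); print(b)
E
```

```text
{'clock': 35.625, 'qpos': [-0.142, 0.492, -0.142, 1.703, 0.081, 0.955, -0.574], 'position': [0.586, 0.085, 0.213], 'tool_rot': [-3.139, -0.0, 1.311], 'force': [0.549, 1.177, -3.048], 'moment': [0.089, 0.02, -0.058], 'grip_width': 0.035}
(np.float64(280.0821917808219), np.float64(318.82191780821915), np.int32(292))
```

View pics/w39.png

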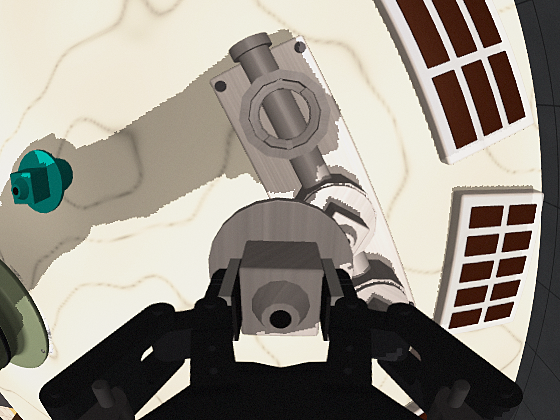

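View pics/w39r.png

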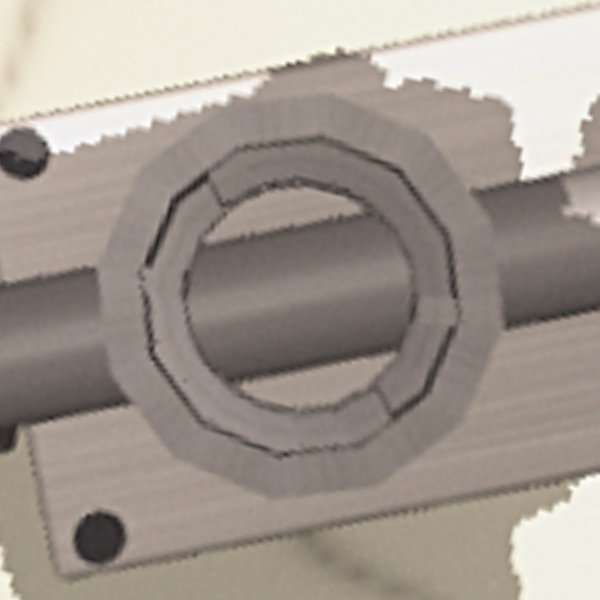

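```bash
python3 - <<'E'
from h import *
plan(.6087,.1594,.130)
E
```

```text
tool shift cm [7.75 0.33 8.34] yaw 75.19
```

Call:
servo_tool:
  rows:
    - [[3.9,0.2,0,0,0,0],[3.8,0.1,3.0,0,0,0],[0,0,5.3,0,0,0],[0,0,0,0,0,0],[0,0,0,0,0,0]]

```text
clock: 36.3
position: [0.6094, 0.1583, 0.1322]
tool_rot: [-3.141, -0.001, 1.311]
force: [-0.3, 0.0, -2.1]
grip_width: 0.0346
```

```bash
python3 - <<'E'
from h import *
plan(.6087,.1594,.100)
f=bot.grab_frame('side'); save(f,'s40',(180,160,300,280),5)
E
```

```text
tool shift cm [ 0.08 -0.1   3.22] yaw 75.14
```

View pics/s40.png

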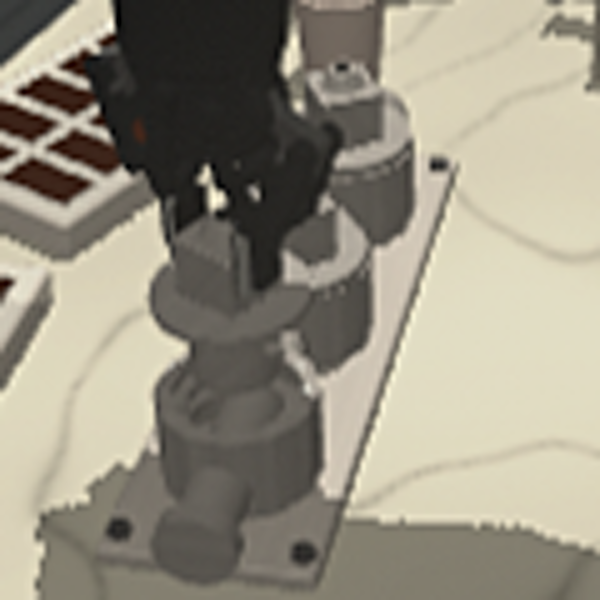

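Call:
servo_tool:
  rows:
    - [[0.1,-0.1,1.0,0,0,0],[0,0,1.0,0,0,0],[0,0,0.9,0,0,0],[0,0,0,0,0,0]]

```text
clock: 36.85
position: [0.6082, 0.1593, 0.1005]
tool_rot: [-3.14, 0.0, 1.311]
force: [1.7, 0.9, -4.2]
grip_width: 0.0351
```

Call:
servo_tool:
  rows:
    - [[0,0,0.3,0,0,0],[0,0,0.3,0,0,0],[0,0,0,0,0,0]]

```text
clock: 37.22
position: [0.6082, 0.1593, 0.0951]
tool_rot: [-3.14, 0.0, 1.311]
force: [1.9, 0.6, -3.6]
grip_width: 0.0349
```

Call:
servo_tool:
  rows:
    - [[0,0,0.2,0,0,0],[0,0,0,0,0,0]]

```text
clock: 37.48
position: [0.6082, 0.1593, 0.0932]
tool_rot: [-3.14, 0.0, 1.311]
force: [2.1, 1.0, -4.1]
grip_width: 0.0347
```

Call:
servo_tool:
  rows:
    - [[0,0,0.2,0,0,0],[0,0,0,0,0,0]]

```text
clock: 37.72
position: [0.6084, 0.1594, 0.0928]
tool_rot: [-3.141, -0.0, 1.311]
force: [-5.6, 0.1, 22.3]
grip_width: 0.0348
```

Call:
servo_tool:
  rows:
    - [[0,0,0.2,0,0,0],[0,0,0,0,0,0]]

```text
clock: 37.98
position: [0.6091, 0.16, 0.0923]
tool_rot: [3.141, -0.002, 1.312]
force: [-10.7, -0.8, 44.0]
grip_width: 0.0351
```

Call:
servo_tool:
  rows:
    - [[0,0,0.2,0,0,0],[0,0,0,0,0,0]]

```text
clock: 38.22
position: [0.6093, 0.1607, 0.0918]
tool_rot: [3.14, -0.003, 1.311]
force: [-16.8, -0.1, 63.8]
grip_width: 0.0349
```

Call:
servo_tool:
  rows:
    - [[0,0,-0.4,0,0,0],[0,0,0,0,0,0],[0,0,0,0,0,0]]

```text
clock: 38.6
position: [0.609, 0.1602, 0.0923]
tool_rot: [3.142, -0.002, 1.312]
force: [0.6, 3.9, 14.2]
grip_width: 0.035
```

Call:
servo_tool:
  rows:
    - [[0,0,0,0,0,0],[0,0,0,0,0,0],[0,0,-0.2,0,0,0],[0,0,0,0,0,0]]
  grip: -0.07

```text
clock: 39.1
position: [0.6081, 0.1592, 0.0933]
tool_rot: [-3.14, 0.0, 1.311]
force: [0.1, -1.2, 0.2]
grip_width: 0.0398
```

```bash
python3 - <<'E'
from h import *
st(); f=wsnap('w41'); flange(f)
f=bot.grab_frame('side'); save(f,'s41',(180,160,300,280),5)
E
```

```text
{'clock': 39.1, 'qpos': [-0.261, 0.694, -0.134, 1.689, 0.122, 0.768, -0.711], 'position': [0.608, 0.159, 0.093], 'tool_rot': [-3.14, 0.0, 1.311], 'force': [0.142, -1.204, 0.242], 'moment': [0.007, -0.039, -0.017], 'grip_width': 0.04}
hole [281.8 318.6 292. ] tip above tcp mm 34.9 flange above mouth mm 18.2
```

View pics/s41.png

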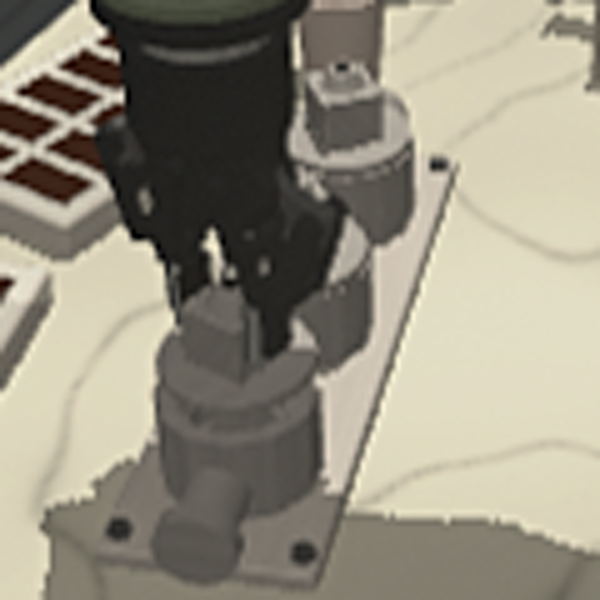

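View pics/w41.png

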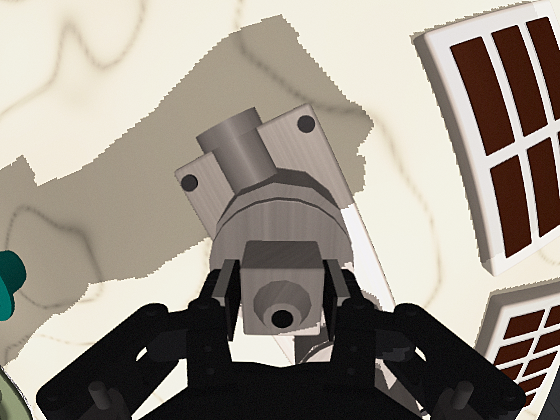

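```bash
python3 - <<'E'
from h import *
f=bot.grab_frame('side'); save(f,'s42',(200,210,260,270),10)
E
```

```text
(no output)
```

View pics/s42.png

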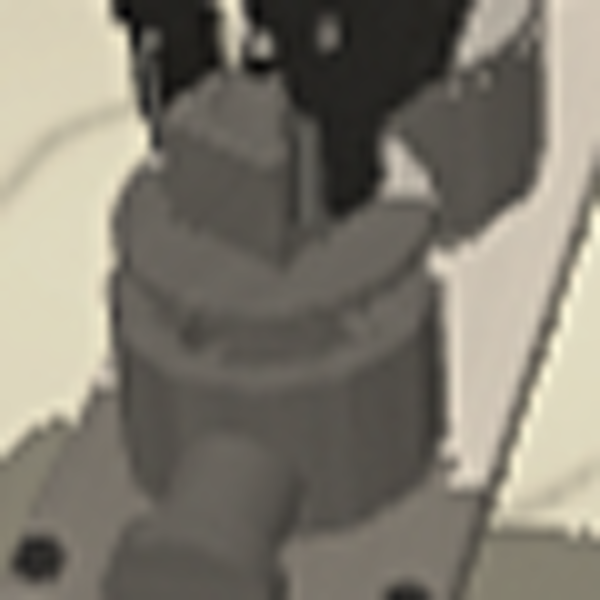

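The tilt is only about 2°, and the gap is even enough, so I'll turn backward.

Call:
servo_tool:
  rows:
    - [[0,0,-0.1,0,0,-10],[0,0,-0.05,0,0,-10],[0,0,-0.05,0,0,-10],[0,0,-0.05,0,0,-10],[0,0,0,0,0,4]]

```text
clock: 39.88
position: [0.6082, 0.1589, 0.0957]
tool_rot: [-3.14, -0.001, 1.941]
force: [-0.1, 0.5, -0.5]
grip_width: 0.0396
```

```bash
python3 - <<'E'
from h import *
st(); f=wsnap('w43'); flange(f)
f=bot.grab_frame('side'); save(f,'s43',(180,160,300,280),5)
E
```

```text
{'clock': 39.875, 'qpos': [-0.149, 0.703, -0.3, 1.682, 0.268, 0.799, -0.201], 'position': [0.608, 0.159, 0.096], 'tool_rot': [-3.14, -0.001, 1.941], 'force': [-0.147, 0.53, -0.52], 'moment': [-0.001, 0.01, -0.03], 'grip_width': 0.04}
hole [280.3 313.7 283. ] tip above tcp mm 31.1 flange above mouth mm 16.8
```

View pics/s43.png

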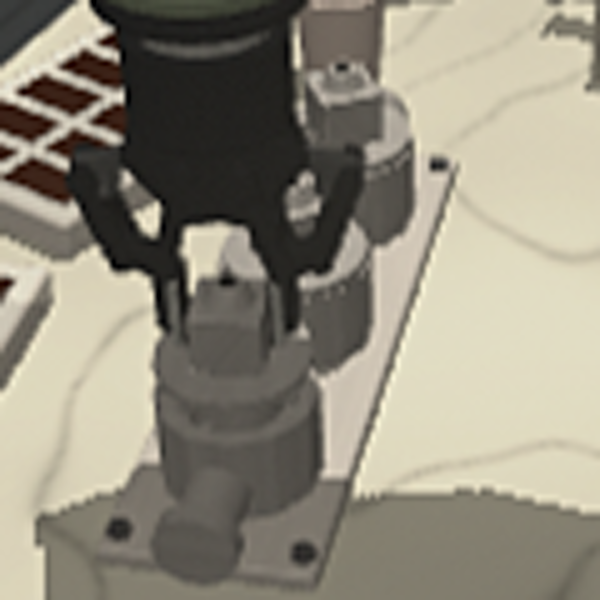

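Upright, with the flange about 17 mm up and no drop yet. I'll continue turning backward.

Call:
servo_tool:
  rows:
    - [[0,0,0,0,0,-8],[0,0,0,0,0,-9],[0,0,-0.05,0,0,-9],[0,0,-0.05,0,0,-9],[0,0,0,0,0,4]]

```text
clock: 40.6
position: [0.6081, 0.1589, 0.0966]
tool_rot: [-3.141, -0.002, 2.483]
force: [-0.4, 0.8, -0.4]
grip_width: 0.0395
```

```bash
python3 - <<'E'
from h import *
st(); f=wsnap('w44'); flange(f)
E
```

```text
{'clock': 40.6, 'qpos': [-0.059, 0.721, -0.439, 1.676, 0.387, 0.834, 0.246], 'position': [0.608, 0.159, 0.097], 'tool_rot': [-3.141, -0.002, 2.483], 'force': [-0.368, 0.816, -0.437], 'moment': [-0.002, -0.019, -0.038], 'grip_width': 0.039}
hole [279.2 300.9 253. ] tip above tcp mm 21.5 flange above mouth mm 8.0
```

Call:
servo_tool:
  rows:
    - [[0,0,0.5,0,0,3],[0,0,0.5,0,0,5],[0,0,0.2,0,0,10],[0,0,0,0,0,10],[0,0,0,0,0,10]]

```text
clock: 41.28
position: [0.6079, 0.1592, 0.0845]
tool_rot: [-3.139, -0.0, 1.814]
force: [-0.3, -0.5, -1.2]
grip_width: 0.0398
```

Call:
servo_tool:
  rows:
    - [[0,0,0,0,0,10],[0,0,0,0,0,10],[0,0,0,0,0,10],[0,0,0,0,0,10],[0,0,0,0,0,10]]

```text
clock: 41.9
position: [0.6079, 0.1594, 0.0846]
tool_rot: [-3.14, 0.001, 0.941]
force: [-0.6, 0.0, -1.9]
grip_width: 0.0397
```

```bash
python3 - <<'E'
from h import *
st(); f=wsnap('w45'); flange(f)
E
```

```text
{'clock': 41.9, 'qpos': [-0.327, 0.704, -0.034, 1.697, 0.032, 0.742, -1.007], 'position': [0.608, 0.159, 0.085], 'tool_rot': [-3.14, 0.001, 0.941], 'force': [-0.596, 0.009, -1.863], 'moment': [0.001, -0.002, -0.006], 'grip_width': 0.04}
hole [280.5 307.5 283. ] tip above tcp mm 27.4 flange above mouth mm 2.0
```

Call:
servo_tool:
  rows:
    - [[0,0,0.1,0,0,8],[0,0,0,0,0,8],[0,0,0,0,0,8],[0,0,0,0,0,0]]

```text
clock: 42.45
position: [0.6081, 0.1592, 0.0837]
tool_rot: [-3.141, 0.002, 0.53]
force: [1.0, -2.0, 0.1]
grip_width: 0.0398
```

```bash
python3 - <<'E'
from h import *
st(); f=wsnap('w46'); flange(f)
E
```

```text
{'clock': 42.45, 'qpos': [-0.401, 0.709, 0.076, 1.702, -0.074, 0.735, -1.329], 'position': [0.608, 0.159, 0.084], 'tool_rot': [-3.141, 0.002, 0.53], 'force': [0.975, -2.004, 0.08], 'moment': [-0.391, -0.247, -0.015], 'grip_width': 0.04}
hole [280.4 305.4 287. ] tip above tcp mm 26.4 flange above mouth mm 0.1
```

Call:
servo_tool:
  rows:
    - [[0,0,0,0,0,6],[0,0,0,0,0,6],[0,0,0,0,0,0]]

```text
clock: 42.88
position: [0.608, 0.1593, 0.0836]
tool_rot: [-3.141, 0.002, 0.321]
force: [0.6, -1.2, -1.6]
grip_width: 0.0397
```

```bash
python3 - <<'E'
from h import *
st(); f=wsnap('w47'); flange(f)
E
```

```text
{'clock': 42.875, 'qpos': [-0.437, 0.713, 0.131, 1.704, -0.129, 0.735, -1.492], 'position': [0.608, 0.159, 0.084], 'tool_rot': [-3.141, 0.002, 0.321], 'force': [0.568, -1.173, -1.554], 'moment': [-0.187, -0.095, 0.022], 'grip_width': 0.04}
hole [280.  305.1 280. ] tip above tcp mm 26.5 flange above mouth mm 0.1
```

Call:
servo_tool:
  rows:
    - [[0,0,0,0,0,5],[0,0,0,0,0,5],[0,0,0,0,0,0]]

```text
clock: 43.3
position: [0.6079, 0.1593, 0.0836]
tool_rot: [-3.141, 0.002, 0.146]
force: [0.6, -0.9, -0.5]
grip_width: 0.0398
```

```bash
python3 - <<'E'
from h import *
st(); f=wsnap('w48'); flange(f)
E
```

```text
{'clock': 43.3, 'qpos': [-0.468, 0.717, 0.178, 1.706, -0.175, 0.736, -1.627], 'position': [0.608, 0.159, 0.084], 'tool_rot': [-3.141, 0.002, 0.146], 'force': [0.627, -0.93, -0.481], 'moment': [-0.232, 0.011, -0.014], 'grip_width': 0.04}
hole [280.4 305.  276. ] tip above tcp mm 26.7 flange above mouth mm 0.4
```

View pics/w48.png

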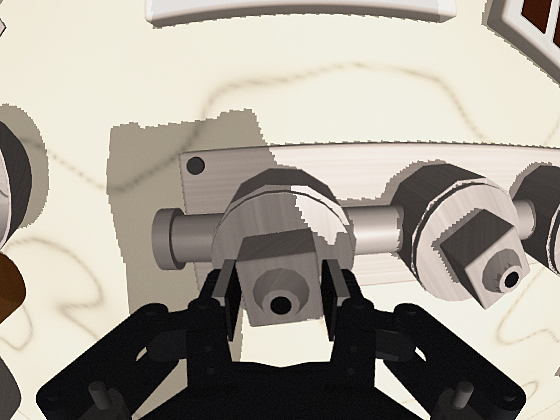

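Call:
servo_tool:
  rows:
    - [[0,0,0,0,0,5],[0,0,0,0,0,5],[0,0,0,0,0,0]]

```text
clock: 43.72
position: [0.6084, 0.1592, 0.0838]
tool_rot: [3.142, 0.001, -0.029]
force: [2.5, -1.9, -0.9]
grip_width: 0.0395
```

```bash
python3 - <<'E'
from h import *
st(); f=wsnap('w49'); flange(f)
E
```

```text
{'clock': 43.725, 'qpos': [-0.498, 0.722, 0.225, 1.707, -0.221, 0.738, -1.763], 'position': [0.608, 0.159, 0.084], 'tool_rot': [3.142, 0.001, -0.029], 'force': [2.531, -1.881, -0.866], 'moment': [-0.276, -0.488, 0.158], 'grip_width': 0.039}
hole [280.6 305.1 274. ] tip above tcp mm 27.0 flange above mouth mm 0.9
```

Call:
servo_tool:
  rows:
    - [[0,0,0,0,0,5],[0,0,0,0,0,0]]

```text
clock: 44.02
position: [0.6087, 0.1592, 0.084]
tool_rot: [3.142, 0.0, -0.116]
force: [4.4, -1.9, -0.5]
grip_width: 0.0396
```

```bash
python3 - <<'E'
from h import *
st(); f=wsnap('w50'); flange(f)
E
```

```text
{'clock': 44.025, 'qpos': [-0.513, 0.725, 0.248, 1.708, -0.245, 0.739, -1.831], 'position': [0.609, 0.159, 0.084], 'tool_rot': [3.142, 0.0, -0.116], 'force': [4.444, -1.913, -0.486], 'moment': [-0.594, -1.02, 0.906], 'grip_width': 0.04}
hole [280.7 305.3 273. ] tip above tcp mm 27.3 flange above mouth mm 1.2
```

View pics/w50.png

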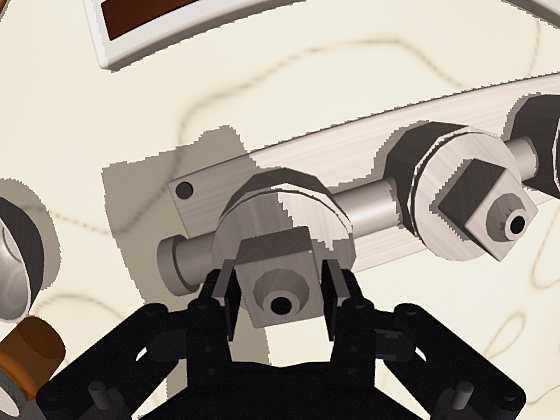

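Call:
servo_tool:
  rows:
    - [[0,0,0,0,0,-8],[0,0,0,0,0,0],[0,0,0,0,0,0],[0,0,0,0,0,0]]
  grip: 0.9

```text
clock: 44.58
position: [0.608, 0.1593, 0.0837]
tool_rot: [-3.141, 0.002, 0.019]
force: [-0.0, -0.6, -0.1]
grip_width: 0.0812
```

```bash
python3 - <<'E'
from h import *
st(); f=wsnap('w51'); flange(f)
E
```

```text
{'clock': 44.575, 'qpos': [-0.49, 0.721, 0.212, 1.707, -0.209, 0.737, -1.726], 'position': [0.608, 0.159, 0.084], 'tool_rot': [-3.141, 0.002, 0.019], 'force': [-0.007, -0.581, -0.057], 'moment': [-0.019, -0.016, -0.01], 'grip_width': 0.081}
hole [281.4 303.2 279. ] tip above tcp mm 25.5 flange above mouth mm -0.8
```

Call:
servo_tool:
  rows:
    - [[0,0,-5,0,0,0],[0,0,-5,0,0,0],[0,0,-5,0,0,0],[0,0,0,0,0,0]]

```text
clock: 45.12
position: [0.6099, 0.1596, 0.2376]
tool_rot: [-3.139, -0.004, 0.019]
force: [0.1, 0.6, -0.7]
grip_width: 0.0813
```

```bash
python3 - <<'E'
from h import *
st(); f=wsnap('w52')
f=bot.grab_frame('side'); save(f,'s52',(190,160,290,290),6)
plan(.488,-.336,.235)
E
```

```text
{'clock': 45.125, 'qpos': [-0.528, 0.536, 0.269, 1.593, -0.16, 1.029, -1.765], 'position': [0.61, 0.16, 0.238], 'tool_rot': [-3.139, -0.004, 0.019], 'force': [0.077, 0.628, -0.701], 'moment': [0.049, -0.025, -0.032], 'grip_width': 0.081}
tool shift cm [-12.99  49.3   -0.14] yaw 1.12
```

View pics/s52.png

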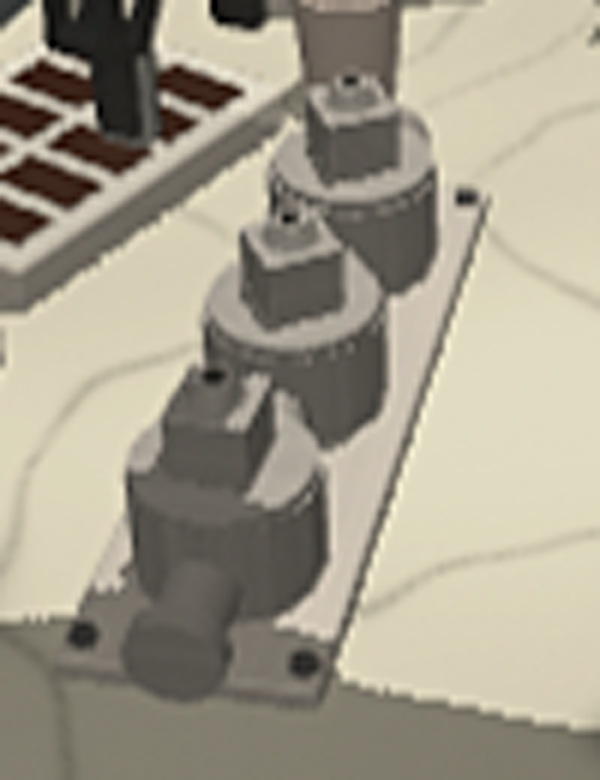

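All three flanges lie flat, at (190,480), (295,310) and (350,160) in the crop, so I'll go to the portion sleeve.

Call:
servo_tool:
  rows:
    - [[-1.4,5.5,0,0,0,0],[-1.4,5.5,0,0,0,0],[-1.4,5.5,0,0,0,0],[-1.4,5.5,0,0,0,0],[-1.4,5.5,0,0,0,0]]

```text
clock: 45.85
position: [0.5426, -0.1186, 0.2325]
tool_rot: [-3.141, 0.004, 0.02]
force: [0.7, -0.1, 0.4]
grip_width: 0.0814
```

Call:
servo_tool:
  rows:
    - [[-1.4,5.5,0,0,0,0],[-1.4,5.5,0,0,0,0],[-1.5,5.4,0,0,0,0],[-1.5,5.4,0,0,0,0],[0,0,0,0,0,-10]]

```text
clock: 46.48
position: [0.4874, -0.3402, 0.2323]
tool_rot: [-3.141, 0.005, 0.191]
force: [0.5, 1.7, -0.3]
grip_width: 0.0812
```

Call:
servo_tool:
  rows:
    - [[0,0,0,0,0,-10],[0,0,0,0,0,-10],[0,0,0,0,0,-10],[0,0,0,0,0,-10],[0,0,0,0,0,-10]]

```text
clock: 47.1
position: [0.4896, -0.3358, 0.2323]
tool_rot: [-3.138, 0.0, 1.073]
force: [0.8, 0.3, 0.0]
grip_width: 0.0811
```

Call:
servo_tool:
  rows:
    - [[0,0,0,0,0,-8],[0,0,0,0,0,-8],[0,0,0,0,0,0]]

```text
clock: 47.48
position: [0.4896, -0.336, 0.2326]
tool_rot: [-3.138, -0.001, 1.345]
force: [-0.5, 0.2, -0.3]
grip_width: 0.0814
```

```bash
python3 - <<'E'
from h import *
st(); f=wsnap('w53'); im=rectify(f,.49,-.335,.118,.06,600); cv2.imwrite('pics/w53r.png',im)
t=bot.grab_frame('top'); save(t,'t53')
E
```

```text
{'clock': 47.475, 'qpos': [0.487, 0.472, 0.02, 1.683, -0.011, 0.99, 0.285], 'position': [0.49, -0.336, 0.233], 'tool_rot': [-3.138, -0.001, 1.345], 'force': [-0.504, 0.166, -0.292], 'moment': [0.032, -0.007, -0.051], 'grip_width': 0.081}
```

View pics/w53.png

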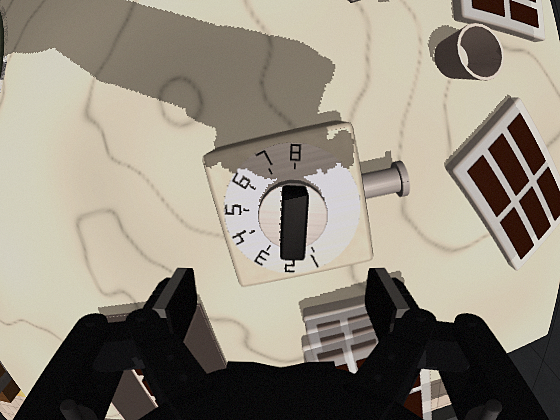

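View pics/w53r.png

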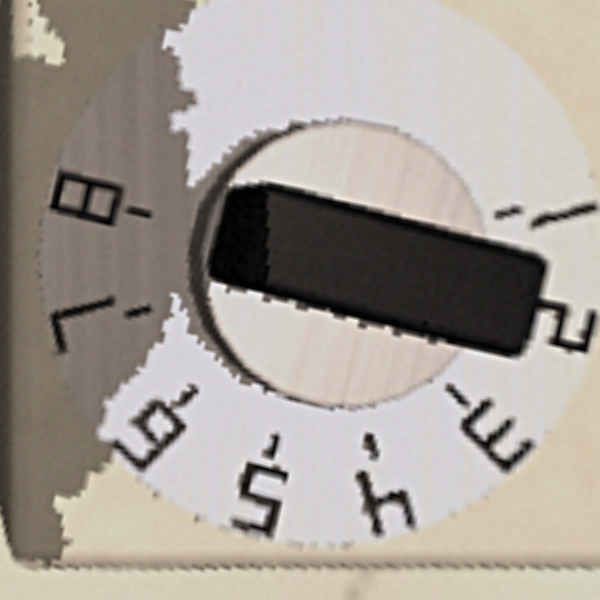

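View pics/t53.png

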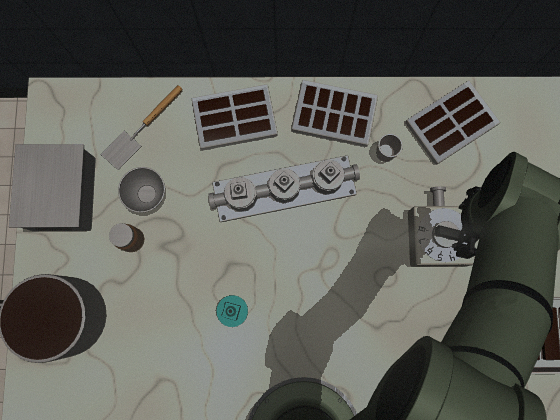

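The bar lies along the 2–8 line, so I need the pointer end. I'll enlarge it.

```bash
python3 - <<'E'
from h import *
f=pickle.load(open('w53.pkl','rb')); save(f,'w53z',(215,130,375,290),5)
print(wonz(f,293,213,.088))
s=pickle.load(open('side0.pkl','rb')); save(s,'s0z',(285,120,365,190),9)
t=pickle.load(open('top0.pkl','rb')); 
E
```

```text
[ 0.49704126 -0.3506276   0.088     ]
```

View pics/w53z.png

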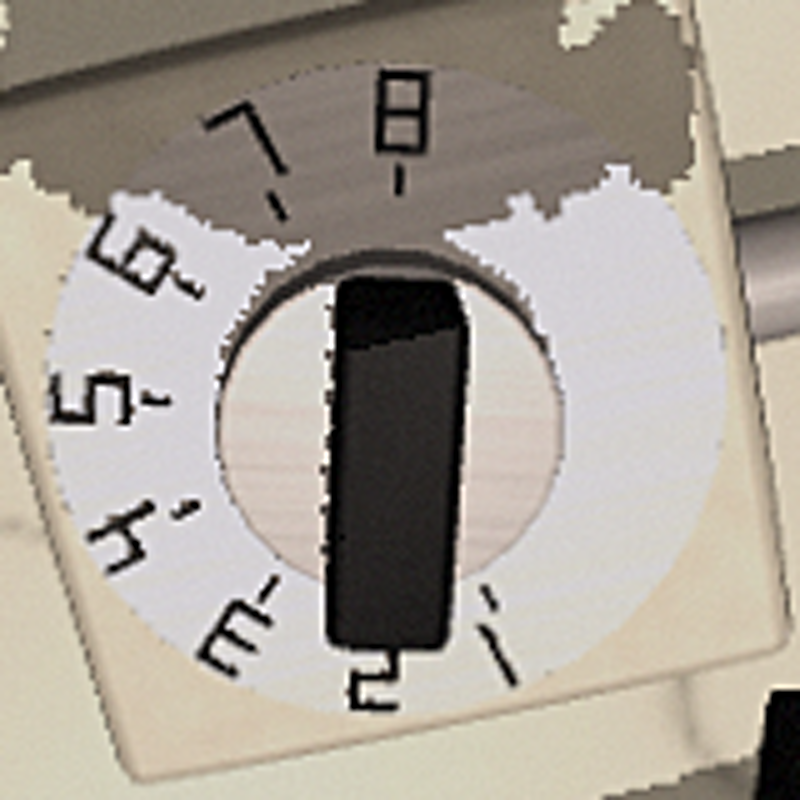

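View pics/s0z.png

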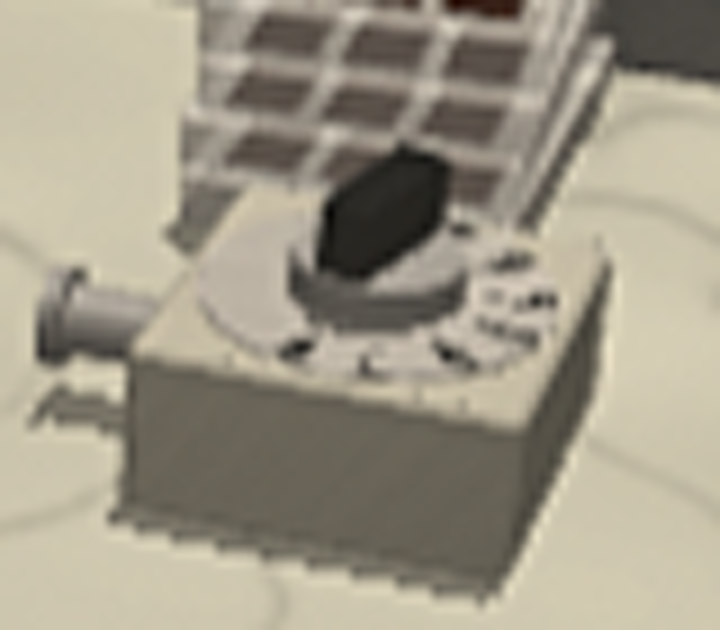

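Call:
servo_tool:
  rows:
    - [[-5,0,0,0,0,0],[-5,0,0,0,0,0],[-5,0,0,0,0,0],[0,0,0,0,0,0]]

```text
clock: 48.08
position: [0.4543, -0.486, 0.2329]
tool_rot: [-3.138, 0.001, 1.339]
force: [0.4, 0.6, -0.1]
grip_width: 0.0812
```

```bash
python3 - <<'E'
from h import *
st(); f=wsnap('w54'); u,v=wproj(f,[.4965,-.3505,.09]).astype(int); print(u,v); save(f,'w54z',(max(u-80,0),max(v-75,0),u+80,v+75),5)
E
```

```text
{'clock': 48.075, 'qpos': [0.697, 0.588, 0.049, 1.483, -0.028, 1.074, 0.52], 'position': [0.454, -0.486, 0.233], 'tool_rot': [-3.138, 0.001, 1.339], 'force': [0.441, 0.607, -0.063], 'moment': [0.031, -0.005, 0.02], 'grip_width': 0.081}
293 40
```

View pics/w54z.png

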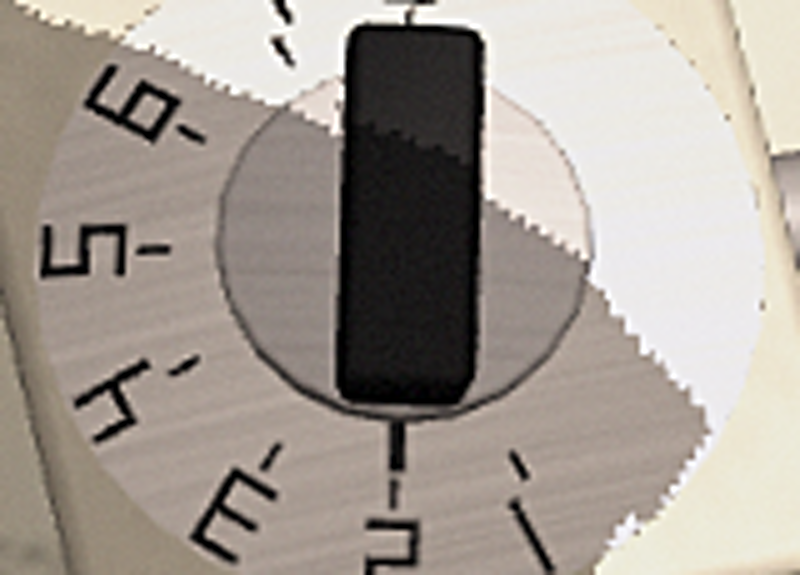

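The pointer at (397,445) stands at 2, so the sleeve needs +120° clockwise. I'll grip the bar with the fingers across it at yaw 77°.

```bash
python3 - <<'E'
from h import *
plan(.4965,-.3505,.15,77)
E
```

```text
tool shift cm [13.89  0.98  8.29] yaw 76.85 tool z turn -0.1
 shift after turn [13.89  0.99  8.29]
```

Call:
servo_tool:
  rows:
    - [[5.0,0.3,0,0,0,0],[5.0,0.3,2.0,0,0,0],[3.9,0.4,4.0,0,0,0],[0,0,2.3,0,0,0],[0,0,0,0,0,0]]

```text
clock: 48.75
position: [0.497, -0.3474, 0.1496]
tool_rot: [-3.137, -0.001, 1.347]
force: [-1.2, -1.6, 0.9]
grip_width: 0.0812
```

```bash
python3 - <<'E'
from h import *
plan(.4965,-.3505,.094,77); wsnap('w55')
E
```

```text
tool shift cm [-0.32  0.04  5.56] yaw 77.15 tool z turn 0.2
 shift after turn [-0.31  0.02  5.56]
```

View pics/w55.png

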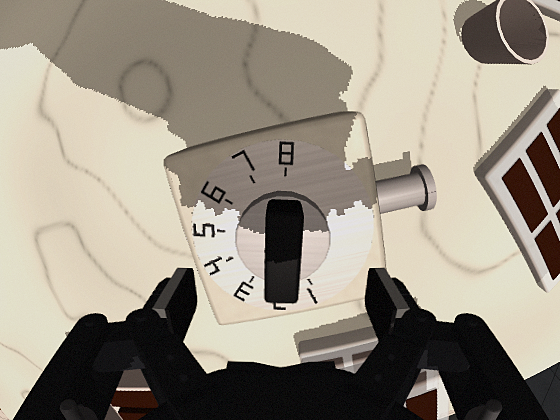

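Call:
servo_tool:
  rows:
    - [[-0.2,0,3.0,0,0,0],[0,0,2.5,0,0,0],[0,0,0,0,0,0]]

```text
clock: 49.18
position: [0.4963, -0.3511, 0.0957]
tool_rot: [-3.139, -0.0, 1.345]
force: [-0.7, -0.2, -0.4]
grip_width: 0.0815
```

Call:
servo_tool:
  rows:
    - [[0,0,0,0,0,0],[0,0,0,0,0,0],[0,0,0,0,0,0],[0,0,0,0,0,0],[0,0,0,0,0,0]]
  grip: -0.7
  squeeze: 40

```text
clock: 49.8
position: [0.4974, -0.3513, 0.0967]
tool_rot: [-3.142, 0.0, 1.346]
force: [0.8, 0.6, 7.1]
grip_width: 0.0211
```

```bash
python3 - <<'E'
from h import *
st(); wsnap('w56')
E
```

```text
{'clock': 49.8, 'qpos': [0.507, 0.662, 0.016, 1.751, -0.014, 0.729, 0.305], 'position': [0.497, -0.351, 0.097], 'tool_rot': [-3.142, 0.0, 1.346], 'force': [0.83, 0.555, 7.075], 'moment': [0.128, -0.002, -0.272], 'grip_width': 0.021}
```

View pics/w56.png

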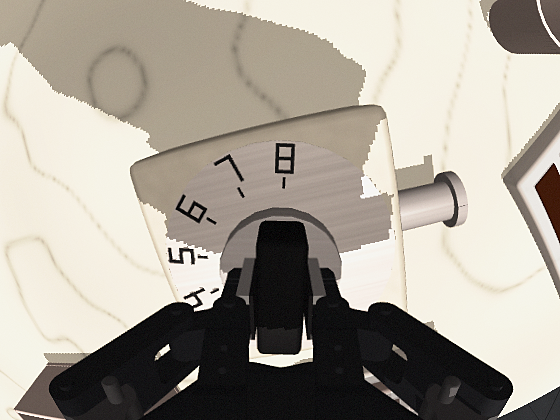

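Gripped at 21 mm. I'll turn +120° clockwise.

Call:
servo_tool:
  rows:
    - [[0,0,0,0,0,10],[0,0,0,0,0,10],[0,0,0,0,0,10],[0,0,0,0,0,10],[0,0,0,0,0,10]]

```text
clock: 50.48
position: [0.5001, -0.3534, 0.0969]
tool_rot: [3.135, -0.002, 0.468]
force: [21.5, -16.8, -17.0]
grip_width: 0.0211
```

```bash
python3 - <<'E'
from h import *
st()
E
```

```text
{'clock': 50.475, 'qpos': [0.347, 0.682, 0.253, 1.757, -0.237, 0.725, -0.38], 'position': [0.5, -0.353, 0.097], 'tool_rot': [3.135, -0.002, 0.468], 'force': [21.505, -16.816, -16.977], 'moment': [-3.632, -4.336, 0.108], 'grip_width': 0.021}
```

Call:
servo_tool:
  rows:
    - [[0,0,0,0,0,10],[0,0,0,0,0,10],[0,0,0,0,0,10],[0,0,0,0,0,10],[0,0,0,0,0,10]]

```text
clock: 51.1
position: [0.4999, -0.3569, 0.0972]
tool_rot: [3.134, -0.01, -0.406]
force: [22.9, -39.4, -28.5]
grip_width: 0.021
```

```bash
python3 - <<'E'
from h import *
st()
E
```

```text
{'clock': 51.1, 'qpos': [0.197, 0.728, 0.49, 1.763, -0.465, 0.756, -1.054], 'position': [0.5, -0.357, 0.097], 'tool_rot': [3.134, -0.01, -0.406], 'force': [22.874, -39.365, -28.485], 'moment': [-7.975, -4.515, 0.343], 'grip_width': 0.021}
```

Call:
servo_tool:
  rows:
    - [[0,0,0,0,0,10],[0,0,0,0,0,10],[0,0,0,0,0,0],[0,0,0,0,0,0]]

```text
clock: 51.6
position: [0.4991, -0.3581, 0.0972]
tool_rot: [3.136, -0.013, -0.751]
force: [20.7, -43.6, -28.0]
grip_width: 0.0213
```

```bash
python3 - <<'E'
from h import *
st(); wsnap('w57')
E
```

```text
{'clock': 51.6, 'qpos': [0.142, 0.754, 0.582, 1.767, -0.554, 0.778, -1.322], 'position': [0.499, -0.358, 0.097], 'tool_rot': [3.136, -0.013, -0.751], 'force': [20.66, -43.612, -28.01], 'moment': [-8.778, -4.13, -0.087], 'grip_width': 0.021}
```

View pics/w57.png

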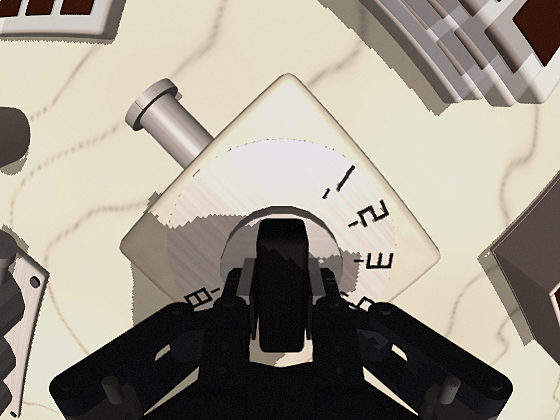

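Call:
servo_tool:
  rows:
    - [[0,0,0,0,0,0],[0,0,0,0,0,0],[0,0,0,0,0,0],[0,0,0,0,0,0]]
  grip: 0.9

```text
clock: 52.15
position: [0.4968, -0.3508, 0.0959]
tool_rot: [3.141, 0.002, -0.748]
force: [0.2, 0.4, -0.5]
grip_width: 0.0811
```

Call:
servo_tool:
  rows:
    - [[0,0,-4,0,0,0],[0,0,-5,0,0,0],[-3,0,-5,0,0,0],[-4,0,0,0,0,0],[-4,0,0,0,0,0]]

```text
clock: 52.78
position: [0.4155, -0.2754, 0.2363]
tool_rot: [3.141, 0.001, -0.748]
force: [0.2, -0.2, 0.4]
grip_width: 0.081
```

```bash
python3 - <<'E'
from h import *
st(); f=wsnap('w58'); u,v=wproj(f,[.4965,-.3505,.09]).astype(int); print(u,v); save(f,'w58z',(max(u-80,0),max(v-75,0),u+80,v+75),5)
f=bot.grab_frame('top'); save(f,'t58')
E
```

```text
{'clock': 52.775, 'qpos': [-0.112, 0.406, 0.768, 1.947, -0.35, 0.926, -1.489], 'position': [0.416, -0.275, 0.236], 'tool_rot': [3.141, 0.001, -0.748], 'force': [0.209, -0.199, 0.394], 'moment': [-0.05, -0.014, 0.033], 'grip_width': 0.081}
281 74
```

View pics/w58z.png

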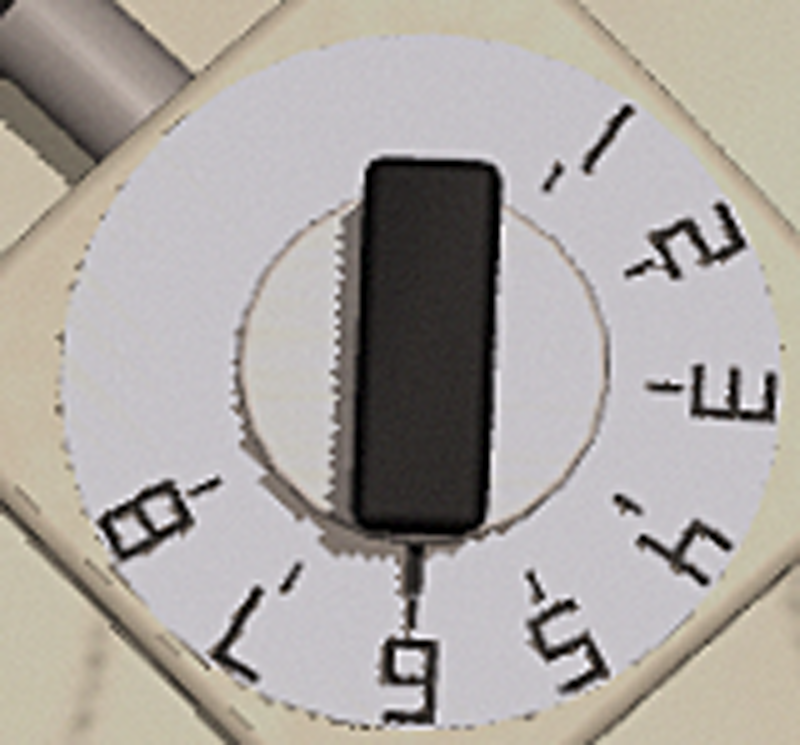

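View pics/t58.png

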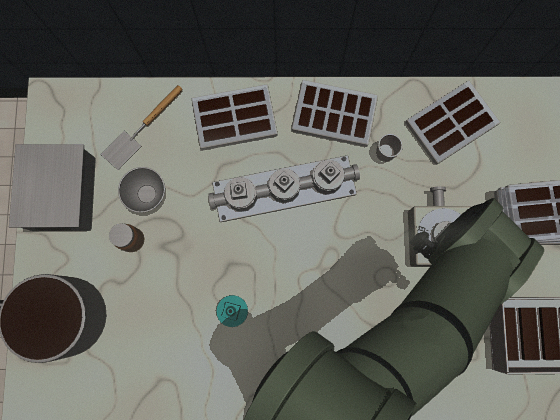

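The pointer stands on 6 at (412,600) in the crop. All three nozzles are seated, and the bowl, jar and cup are where they were. I'll hand in.

```bash
python3 - <<'E'
from h import *
print(bot.job_done()); st()
E
```

```text
the job is handed in; nothing more can be done
None
the job is handed in; nothing more can be done
```

The job is handed in: all three steel nozzles are screwed home in their own ports, and the portion sleeve is clicked in at 6. It finished at about 53 s; the hand-in gave no verdict.

- **Nozzles:** The right-hand nozzle on the counter went into the right port, the middle one into the middle port and the left one into the left port. Each dropped into its thread start when turned backward (flange 7 to 9 mm above the mouth), then turned forward to the end wall.
- **Last nozzle checks:** The last flange readings were -0.6, -0.7 and -0.8 mm, which is zero within measuring error. The right and middle readings were taken while still pushing against the wall. A side picture after the last release showed all three flanges flat.
- **Sleeve:** Turned from 2 to 6 only after all three nozzles were home. The last close-up shows the pointer on the 6 mark, with the gripper clear.
- **Bystanders:** The bowl, jar, cup and the turquoise look-alike appear unmoved in the last top view.

Three things went less smoothly, though no listed limit showed as passed:
- **Left nozzle:** I pressed it into the port harder than needed, about 65 N at the wrist.
- **Sleeve turn:** It ran with about 50 N of sideways force, because I gripped the bar a few millimetres off its axis.
- **Joint range:** While I screwed in the right nozzle, the last joint came to within 0.002 rad of its range limit, so I regripped there.

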